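Fetch the check weight from behind the glassware

TASK

Fetch the brass weight from the back middle of the grey storage tray for a check of the small scale. First clear the three things that stand round it (the jar, the small beaker and the amber bottle) onto the empty metal side tray, so that all three stand there together; then stand the weight in the middle of the scale's round pan; then put each of the three back on the printed ring on which it stood at the start. Keep everything upright, set things down gently, and leave the other things on the bench alone.

Things in the scene. Friction and masses are not known exactly. Their poses are not given: they have to be found in the camera images.
- jar_center (a point): Small reagent jar with a mint screw cap (fixed on), round, body 47 mm in diameter, cap about 40 mm in diameter (from 64 mm up), 83 mm tall, 0.12 kg. In the storage tray it stands on one of the three large printed rings (which one differs from start to start). The point is on its axis, half-way up, 41.5 mm above its underside; z up along its axis.
- beaker_center (a point): Small clear glass beaker with a little spout, about 53 mm in diameter (59 mm across the spout and rim), 66 mm tall, 0.04 kg; grasp it round the outside. In the storage tray it stands on one of the three large printed rings (which one differs from start to start). The point is on its axis, half-way up, 33 mm above its underside; z up along its axis.
- flask_center (a point): Small closed round bottle of amber glass with a black cap (fixed on): body 46 mm in diameter from the bottom up to about 45 mm, then a shoulder and a narrow neck, 82 mm tall, 0.12 kg; grasp the body. In the storage tray it stands on one of the three large printed rings (which one differs from start to start). The point is on its axis, half-way up, 41 mm above its underside; z up along its axis.
- weight_center (a point): Brass weight with a knob on top, body 25 mm in diameter up to about 30 mm, 41 mm tall, 0.1 kg; the largest brass weight, the only one in the storage tray. It stands on the small ring at the tray's back middle. The point is on its axis, half-way up, 20.5 mm above its underside.
- storage_tray: Grey plastic tray, fixed on the bench, 150 mm (its x, away from the robot) x 200 mm (its y), floor 6 mm thick, rim 12 mm high over the bench. Origin: centre of its underside, on the bench. Printed rings on its floor, in its own x, y (mm): large rings (68 mm in diameter) at (-35, 0), (30, 58), (30, -58); small ring (36 mm) with the weight at (30, 0).
- side_tray: Empty low metal tray, fixed on the bench, 150 mm (its x) x 160 mm (its y), floor 5 mm thick, rim 10 mm high over the bench and 5 mm thick; to the left or to the right of the storage tray. Origin: centre of its underside, on the bench. The three things find room on it standing for instance at its own x, y (mm): (-35, 43), (-35, -43), (38, 0).
- scale_pan (a point): Centre of the top face of the round steel pan (100 mm in diameter) of a small white bench scale, 36 mm above the bench; the scale is fixed and rigid, 150 x 140 mm; it stands on the other side of the storage tray from the side tray. z up.

How it is judged:
By the outcome, as a careful person would: the job done as asked, in the order asked, and still so for the second after the job is handed in, with the robot touching nothing.
It also fails if it takes over 144 s, if anything falls off the work surface, if the arm or the gripper's body presses on something with over 40 N, if the wrist force passes 120 N, or if a joint passes its speed limit or range.

ROBOT

A 7-joint arm with a two-finger parallel gripper is mounted at the origin on a cart in front of the work surface, level with it; the furniture and walls round the work are solid. World frame = base frame: x ahead of the robot, y to its left, z up, the work surface at z = 0. Lengths are in m, angles in rad, forces in N, time in s.
With the tool pointing down it reaches from about 0.425 to 0.8 m from the base axis. Payload 8.3 kg.
Tool frame: the origin (TCP) lies midway between the tips of the shut fingers; the grasp point (between the pads) lies 19 mm behind it; z points along the fingers, y is the direction in which the jaws open and shut (so a half turn about z gives the same grasp; the last joint's range is limited). The gripper opens to 85 mm and grips with 20 to 120 N. Pads are 22 mm wide; open, the fingers measure 114 mm over their backs; the gripper's body (76 mm by 85 mm) begins 54 mm behind the grasp point. The pads swing forward as they close: fully open they stand 13 mm farther back than shut.
Start: joints at [-1.345, 0.383, 0.016, 1.37, -0.006, 1.388, -0.046], TCP at [0.178, 0.599, 0.231] pointing down, gripper open.
Joint ranges: [-2.95, 2.95], [-0.25, 2.06], [-1.52, 1.56], [0.18, 2.33], [-1.44, 4.58], [0.02, 2.06], [-3.01, 3.01]. Speed limits (rad/s): [2.39, 2.39, 3.01, 3.01, 3.14, 3.14, 3.14].

INTERFACE

Orientations are given as a unit quaternion [x, y, z, w].
In Python, from station import manip gives the robot as it stands.
- The arm moves only by the tool step_arm, never from a script. Its argument "steps" is a list of rows, each a list of 5 numbers: the shift along the tool's x, y, z in cm, then the turn about the tool's z in degrees, then the finger opening in cm, from 0 to 8.54. In form: [[tx, ty, tz, roll, grip], ...]. A call has 1 to 8 rows; each row shifts and turns the pose as measured when the row begins, along the tool's axes as they then stand; what a row does not reach is not made up. A row lasts 1/8 s, in which the tool goes at most 62.5 mm and 10.7 degrees, less where a joint would pass 70% of its speed; a pose out of reach is approached as far as the arm can. A call is refused whole if a number of a shift passes 6.25 or a number of a turn 10.7, either way. A call with a gripper value outside its range is refused whole. The fingers move at their own pace and stop on an object; "grip_force" is the grip in N (left out, the last holds). Time passes only in rows, so rows that do not move let the fingers close. It gives the time, the measured TCP pose, the force and the opening at its end, in the units of the state.
- manip.sense(): the state, without advancing time (a new reading comes with each control period).
- manip.capture(name): name is "scene" or "top" or "wrist"; returns (picture, depth): 420x560x3 uint8, blue, green, red; 420x560 float32, m along the optical axis (not along the pixel's ray), 0 where there is no reading.
- manip.get_calibration(name): a dict with "fx", "fy", "cx", "cy" (pixels), "world_to_cam" (4x4, takes a point from world to camera coordinates). Camera axes: x right, y down, z forward; pixel columns grow to the right and rows downward; lengths in m; the calibration is good to about 2 mm. A picture is of the moment at which its call begins: read the wrist's pose just before it. get_calibration takes no time and is no camera call; for the wrist camera it gives the pose at the moment of the call.
- manip.close_job(): hands the job in, once; it reports no verdict.
The state is a dict: "time": time; "joints": joint angles; "qd": joint speeds; "joint_torque": joint torques, N m; "position": TCP position; "orientation": TCP orientation; "wrist_force": force on the tool from outside, world axes, zero at the start; "torque": the same for the moment, N m; "finger_gap": opening from 0.0 (shut) to 1.0 (fully open).
Only numpy, scipy, OpenCV 4.12 (cv2) and the standard library are available. Lean on these libraries where they do the work, as an engineer would, in place of code of your own. Each camera call takes 0.05 s, during which the arm holds its last target.

## Working session

There is one attempt and no reset: what is moved stays moved. The work goes in short steps, Python scripts to look and compute and a tool call to move; the robot and the scene stay as the last step left them, time stands still between calls to the robot, and variables do not carry over. Pictures are saved under pics/ and viewed, and the job is handed in when it is done.

Besides the shell and the picture viewer there is one more tool, called after "Emit:" as name(argument=value, ...), one argument or row to a line, values as JSON. step_arm: Moves the arm, as the interface text tells. Its arguments: {"type":"object","properties":{"steps":{"type":"array"},"grip_force":{"type":"number"}},"required":["steps"]}

```bash
ls; mkdir -p pics; python3 - <<'E'
from station import manip
import cv2,numpy as np
s=manip.sense();print({k:np.round(v,3).tolist() for k,v in s.items()})
for n in ["scene","top"]:
    p,d=manip.capture(n);cv2.imwrite(f"pics/{n}0.png",p);np.save(f"pics/{n}0.npy",d)
    c=manip.get_calibration(n);print(n,c)
E
```

```text
pics
{'time': 0.0, 'joints': [-1.345, 0.384, 0.016, 1.371, -0.006, 1.388, -0.047], 'qd': [0.001, -0.001, -0.001, -0.001, 0.002, -0.001, 0.001], 'joint_torque': [-0.001, -62.762, 0.844, -37.181, 0.016, 0.014, 0.0], 'position': [0.178, 0.599, 0.23], 'orientation': [0.144, 0.99, -0.001, -0.0], 'wrist_force': [-0.247, 0.737, 1.388], 'torque': [0.026, -0.005, 0.023], 'finger_gap': 0.997}
scene {'fx': 447.0615124792766, 'fy': 447.0615124792766, 'cx': 278.1375554579885, 'cy': 212.36101171414768, 'world_to_cam': array([[-0.54388938, -0.838901  , -0.02072351,  0.40116822],
       [-0.40026206,  0.2810512 , -0.87223879,  0.25180241],
       [ 0.73754635, -0.46610658, -0.488641  ,  0.51168387],
       [ 0.        ,  0.        ,  0.        ,  1.        ]])}
top {'fx': 521.7069818590035, 'fy': 521.7069818590035, 'cx': 283.7630160329943, 'cy': 216.98191261436511, 'world_to_cam': array([[-0.02577691, -0.99963266,  0.00837283,  0.07564184],
       [-0.99278811,  0.02461769, -0.11732746,  0.59983634],
       [ 0.11707824, -0.01133678, -0.99305799,  1.27740585],
       [ 0.        ,  0.        ,  0.        ,  1.        ]])}
```

View pics/scene0.png

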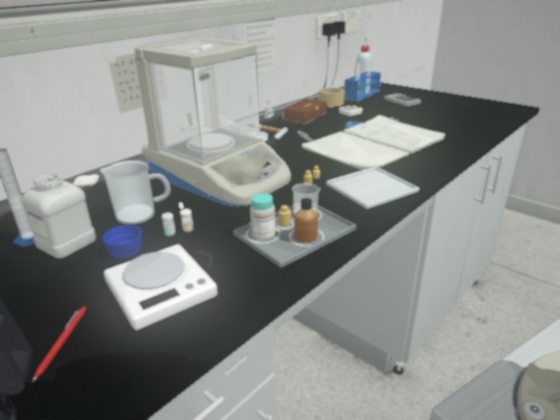

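View pics/top0.png

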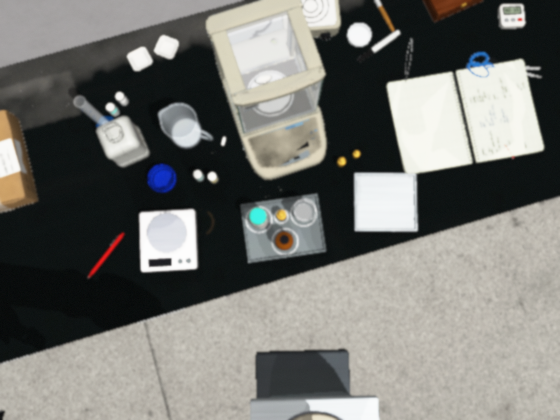

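The top view shows the grey tray at about (283,228), with the jar back-left (259,215), the beaker back-right (303,210), the amber bottle in front (284,240) and the weight at (282,215). The side tray is to the right at (386,202) and the scale to the left at (168,240).

```bash
cat > h.py <<'E'
import numpy as np,cv2
from station import manip
def dep(c,d,u,v,T=None):
    x=(u-c['cx'])/c['fx']*d;y=(v-c['cy'])/c['fy']*d
    P=np.stack([x,y,d],-1);W=c['world_to_cam']
    return (P-W[:3,3])@W[:3,:3]
def cloud(n,d):
    c=manip.get_calibration(n);v,u=np.mgrid[0:420,0:560]
    return dep(c,d,u,v)
def plane(c,u,v,z):
    W=c['world_to_cam'];R=W[:3,:3];o=-R.T@W[:3,3]
    r=R.T@np.array([(u-c['cx'])/c['fx'],(v-c['cy'])/c['fy'],1]);return o+r*(z-o[2])/r[2]
def rect(c,img,x0,x1,y0,y1,z,mm=1.0):
    # ortho view of plane z: rows = x decreasing, cols = y decreasing
    xs=np.arange(x1,x0,-mm/1000);ys=np.arange(y1,y0,-mm/1000)
    X,Y=np.meshgrid(xs,ys,indexing='ij');P=np.stack([X,Y,np.full_like(X,z)],-1)
    W=c['world_to_cam'];Q=P@W[:3,:3].T+W[:3,3]
    u=(Q[...,0]/Q[...,2]*c['fx']+c['cx']).astype(np.float32);v=(Q[...,1]/Q[...,2]*c['fy']+c['cy']).astype(np.float32)
    return cv2.remap(img,u,v,cv2.INTER_CUBIC)
E
python3 - <<'E'
from h import *
d=np.load('pics/top0.npy');P=cloud('top',d)
for n,(u,v) in dict(jar=(259,215),beak=(303,210),fl=(284,240),w=(282,215),bench=(340,240),side=(386,202),pan=(168,233),cab=(290,170)).items(): print(n,P[v,u].round(4),d[v,u])
c=manip.get_calibration('top');img=cv2.imread('pics/top0.png')
r=rect(c,img,0.35,0.75,-0.25,0.45,0.006)
cv2.imwrite('pics/r0.png',r)
h=np.clip(P[...,2]/0.2*255,0,255).astype(np.uint8)
cv2.imwrite('pics/h0.png',cv2.applyColorMap(h,cv2.COLORMAP_JET)[100:320,100:460].repeat(2,0).repeat(2,1))
E
```

```text
jar [0.6018 0.1207 0.0865] 1.2606286
beak [0.6212 0.0103 0.0107] 1.3394015
fl [0.54   0.0619 0.0836] 1.2569203
w [0.6053 0.0649 0.0467] 1.301166
bench [ 0.5424 -0.0828  0.0021] 1.339735
side [ 0.6372 -0.2048  0.0073] 1.3471179
pan [0.5685 0.3514 0.0334] 1.3067815
cab [0.721  0.0415 0.0369] 1.324685
```

View pics/r0.png

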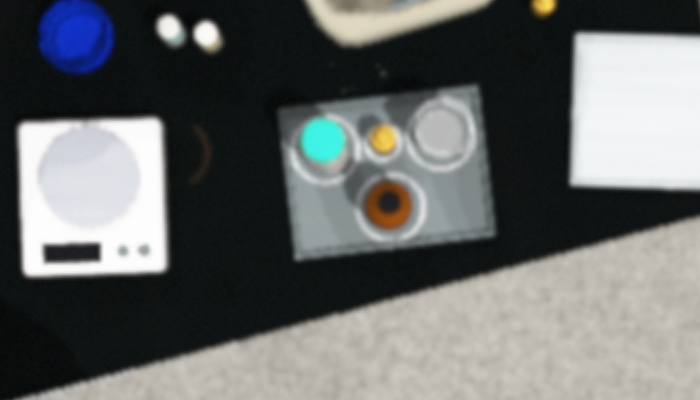

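View pics/h0.png

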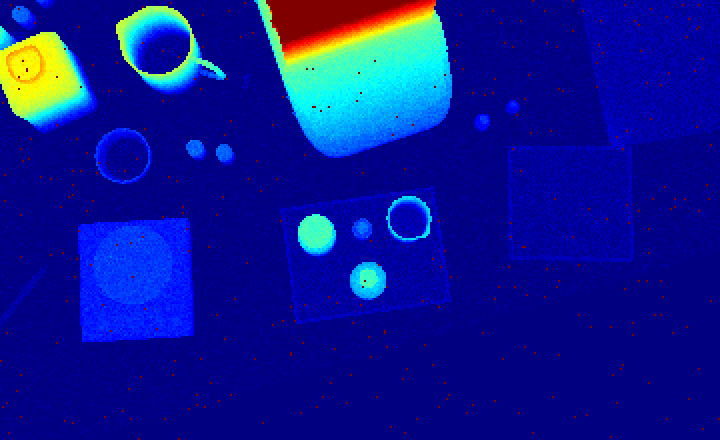

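```bash
python3 - <<'E'
from h import *
d=np.load('pics/top0.npy');P=cloud('top',d);c=manip.get_calibration('top');img=cv2.imread('pics/top0.png')
# objects: top points
def top(n,x,y,z0,z1,r=.045):
    m=(np.hypot(P[...,0]-x,P[...,1]-y)<r)&(P[...,2]>z0)&(P[...,2]<z1)
    q=P[m].astype(np.float32); (cx,cy),rad=cv2.minEnclosingCircle(q[:,:2]); print(n,len(q),q.mean(0).round(4),'circ',round(cx,4),round(cy,4),round(rad,4),np.median(q[:,2]).round(4))
top('jar',.6,.12,.075,.1);top('beak',.615,.01,.06,.085);top('flaskcap',.54,.062,.075,.1,.03);top('weight',.605,.065,.035,.06,.025);top('flask',.54,.062,.03,.1,.035)
m=(P[...,2]>.0295)&(P[...,2]<.045)&(np.hypot(P[...,0]-.57,P[...,1]-.36)<.06);q=P[m];print('pan',q.mean(0))
for z,name,box in((.012,'stor',(.45,.7,-.06,.19)),(.010,'side',(.5,.8,-.33,-.08)),(.030,'scale',(.4,.7,.25,.45))):
    x0,x1,y0,y1=box
    r=rect(c,img,x0,x1,y0,y1,z,.5); g=cv2.cvtColor(r,cv2.COLOR_BGR2GRAY); cv2.imwrite(f'pics/{name}.png',r)
    b=(g>50).astype(np.uint8)
    if name=='stor': b=(g>50).astype(np.uint8)
    k,_=cv2.findContours(b,0,2);k=max([q for q in k],key=cv2.contourArea)
    (cc,cr),s,a=cv2.minAreaRect(k);print(name,'x',x1-cr*.0005,'y',y1-cc*.0005,np.array(s)*.5,a)
W=manip.get_calibration('wrist');s=manip.sense();T=W['world_to_cam'];o=-T[:3,:3].T@T[:3,3];print('wrist cam',o,T[2,:3],s['position'])
E
```

```text
Traceback (most recent call last):
cv2.error: OpenCV(4.12.0) /io/opencv/modules/imgproc/src/shapedescr.cpp:201: error: (-215:Assertion failed) count >= 0 && (depth == CV_32F || depth == CV_32S) in function 'minEnclosingCircle'
```

```bash
python3 - <<'E'
from h import *
d=np.load('pics/top0.npy');P=cloud('top',d);c=manip.get_calibration('top');img=cv2.imread('pics/top0.png')
def top(n,x,y,z0,z1,r=.045):
    m=(np.hypot(P[...,0]-x,P[...,1]-y)<r)&(P[...,2]>z0)&(P[...,2]<z1)
    q=P[m].astype(np.float32)
    (cx,cy),rad=cv2.minEnclosingCircle(np.ascontiguousarray(q[:,:2])); print(n,len(q),q.mean(0).round(4),'circ',round(cx,4),round(cy,4),round(rad,4),np.median(q[:,2]).round(4))
top('jar',.6,.12,.075,.1);top('beak',.615,.01,.06,.085);top('flaskcap',.54,.062,.075,.1,.03);top('weight',.605,.065,.035,.06,.025);top('flask',.54,.062,.03,.1,.035)
m=(P[...,2]>.0295)&(P[...,2]<.045)&(np.hypot(P[...,0]-.57,P[...,1]-.36)<.06);q=P[m];print('pan',q.mean(0))
for z,name,box in((.012,'stor',(.45,.7,-.06,.19)),(.010,'side',(.5,.8,-.33,-.08)),(.030,'scale',(.4,.7,.25,.45))):
    x0,x1,y0,y1=box
    r=rect(c,img,x0,x1,y0,y1,z,.5); g=cv2.cvtColor(r,cv2.COLOR_BGR2GRAY); cv2.imwrite(f'pics/{name}.png',r)
    b=(g>50).astype(np.uint8)
    k,_=cv2.findContours(b,0,2);k=max([q for q in k],key=cv2.contourArea)
    (cc,cr),s,a=cv2.minAreaRect(k);print(name,'x',x1-cr*.0005,'y',y1-cc*.0005,np.array(s)*.5,a)
W=manip.get_calibration('wrist');s=manip.sense();T=W['world_to_cam'];o=-T[:3,:3].T@T[:3,3];print('wrist cam',o,T[2,:3],s['position'])
E
```

```text
jar 227 [0.6011 0.1251 0.0882] circ 0.6019 0.1253 0.0207 0.0881
beak 93 [0.6186 0.0078 0.0667] circ 0.6163 0.0092 0.0291 0.0665
flaskcap 67 [0.5428 0.0625 0.0878] circ 0.5433 0.0622 0.0112 0.0877
weight 62 [0.6093 0.0682 0.0421] circ 0.6093 0.0676 0.0127 0.0408
flask 274 [0.5415 0.0627 0.0675] circ 0.5432 0.0624 0.0229 0.0639
pan [0.56922987 0.35815742 0.03522101]
stor x 0.5770818176269531 y 0.06361839294433594 [155.81158447 205.26553345] 83.23760986328125
side x 0.6806533508300782 y -0.2240841522216797 [208.81085205 244.70158386] 1.6602823734283447
scale x 0.5513301391601562 y 0.3526190719604492 [157.67733765 148.81063843] 88.00211334228516
wrist cam [0.1014292  0.61994991 0.37292337] [ 0.29496909 -0.08982884 -0.95127494] [0.17782452 0.59869084 0.23037175]
```

View pics/stor.png

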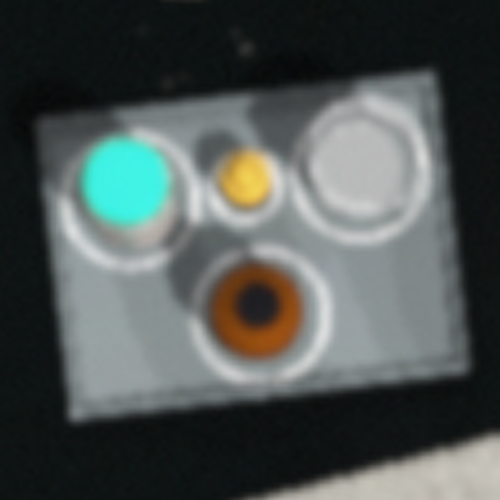

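View pics/side.png

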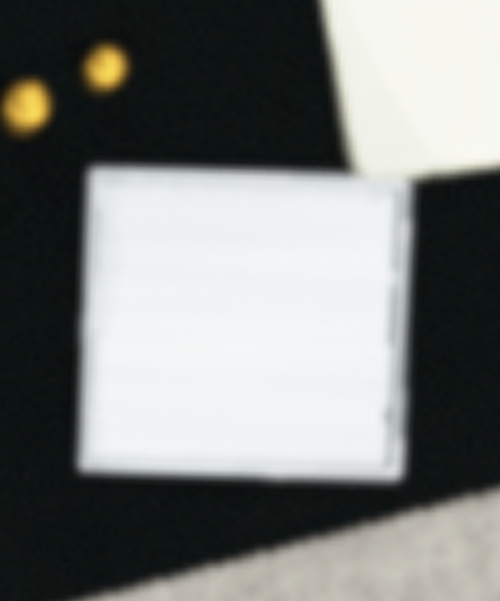

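View pics/scale.png

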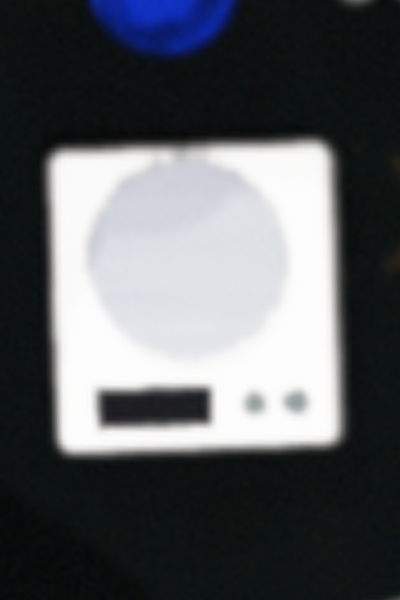

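Side tray corners in side.png are (87,165), (413,181), (404,481) and (78,470). That puts its centre at about (0.638,-0.203) with a yaw of -1.7°. The pan centre is at about (0.570,0.357). The objects match the tray rings to within about 3 mm.

```bash
cat >> h.py <<'E'
from scipy.spatial.transform import Rotation as Ro
def plan(x,y,z,jaw=None,st=5.0,keep=0.0):
    """rows needed to reach world TCP target (m), jaw dir angle deg mod 180"""
    s=manip.sense();p=np.array(s['position']);R=Ro.from_quat(s['orientation']).as_matrix()
    t=np.array([x,y,z]);a=np.degrees(np.arctan2(R[1,1],R[0,1]));roll=0
    if jaw is not None:
        roll=-((jaw-a+90)%180-90)
    n=max(1,int(np.ceil(max(np.linalg.norm(t-p)*100/st,abs(roll)/9))))
    print('t',round(s['time'],2),'pos',p.round(4),'jaw',a.round(1),'tilt z',R[:,2].round(3),'F',np.round(s['wrist_force'],1),'gap',round(s['finger_gap']*8.54,2),'j7',round(s['joints'][6],2))
    print('n',n,'total tool delta cm',(R.T@(t-p)*100).round(2),'roll',round(roll,1))
    for i in range(n):
        w=(t-p)/n; print((R.T@w*100).round(2).tolist(),round(roll/n,1))
        R=R@Ro.from_euler('z',roll/n,degrees=True).as_matrix()
E
python3 -c "
from h import *
plan(.543,.0623,.2)"
```

```text
t 0.1 pos [0.1778 0.5987 0.2304] jaw 73.5 tilt z [-0.    -0.002 -1.   ] F [-0.6  0.4 -0.1] gap 8.55 j7 -0.05
n 13 total tool delta cm [-50.28 -41.01   3.11] roll 0
[-3.87, -3.15, 0.24] 0.0
[-3.87, -3.15, 0.24] 0.0
[-3.87, -3.15, 0.24] 0.0
[-3.87, -3.15, 0.24] 0.0
[-3.87, -3.15, 0.24] 0.0
[-3.87, -3.15, 0.24] 0.0
[-3.87, -3.15, 0.24] 0.0
[-3.87, -3.15, 0.24] 0.0
[-3.87, -3.15, 0.24] 0.0
[-3.87, -3.15, 0.24] 0.0
[-3.87, -3.15, 0.24] 0.0
[-3.87, -3.15, 0.24] 0.0
[-3.87, -3.15, 0.24] 0.0
```

Emit:
step_arm(
  steps=[
    [-3.9,-3.15,0,0,7],
    [-3.9,-3.15,0,0,7],
    [-3.9,-3.15,0,0,7],
    [-3.9,-3.15,0,0,7],
    [-3.9,-3.15,0,0,7],
    [-3.9,-3.15,0,0,7],
    [-3.9,-3.15,0,0,7],
    [-3.9,-3.15,0,0,7],
  ],
  grip_force=25,
)

```text
time: 1.1
position: [0.4079, 0.2603, 0.2267]
orientation: [0.14, 0.99, -0.004, -0.002]
wrist_force: [0.9, 0.3, 1.0]
finger_gap: 0.821
```

```bash
python3 -c "
from h import *
plan(.543,.0623,.18)"
```

```text
t 1.1 pos [0.4079 0.2603 0.2267] jaw 73.9 tilt z [-0.005 -0.006 -1.   ] F [0.9 0.3 1. ] gap 7.01 j7 0.68
n 5 total tool delta cm [-18.48 -15.26   4.72] roll 0
[-3.7, -3.05, 0.94] 0.0
[-3.7, -3.05, 0.94] 0.0
[-3.7, -3.05, 0.94] 0.0
[-3.7, -3.05, 0.94] 0.0
[-3.7, -3.05, 0.94] 0.0
```

Emit:
step_arm(
  steps=[
    [-3.7,-3.05,0.9,0,7],
    [-3.7,-3.05,0.9,0,7],
    [-3.7,-3.05,0.9,0,7],
    [-3.7,-3.05,0.9,0,7],
    [-3.7,-3.05,0.9,0,7],
    [0,0,0,0,7],
  ],
)

```text
time: 1.85
position: [0.5469, 0.0504, 0.1796]
orientation: [0.143, 0.99, -0.005, -0.003]
wrist_force: [-0.5, -0.3, -0.2]
finger_gap: 0.817
```

```bash
python3 -c "
from h import *
plan(.543,.0623,.12)
c=manip.get_calibration('wrist')
p,d=manip.capture('wrist');cv2.imwrite('pics/w1.png',p)
r=rect(c,p,.45,.7,-.06,.19,.006,.5);cv2.imwrite('pics/w1r.png',r)
"
```

```text
t 1.85 pos [0.5469 0.0504 0.1796] jaw 73.6 tilt z [-0.007 -0.008 -1.   ] F [-0.5 -0.3 -0.2] gap 6.98 j7 1.24
n 2 total tool delta cm [0.69 1.09 5.95] roll 0
[0.34, 0.55, 2.98] 0.0
[0.34, 0.55, 2.98] 0.0
```

View pics/w1.png

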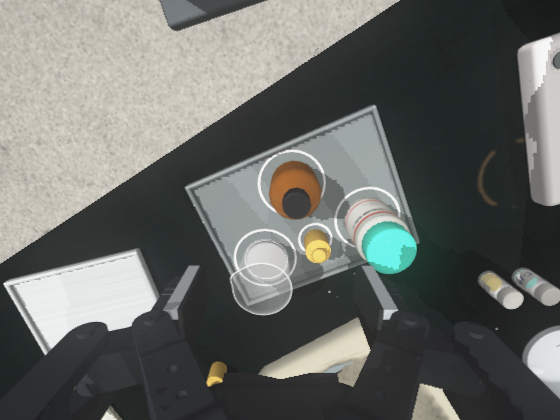

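View pics/w1r.png

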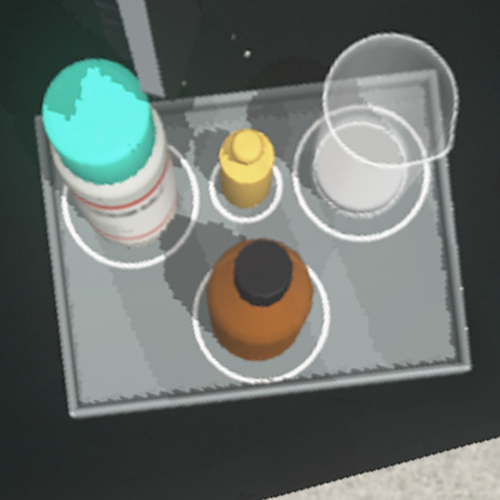

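Emit:
step_arm(
  steps=[
    [0.7,0.95,0,0,7],
    [0,0,3,0,7],
    [0,0,3,0,7],
    [0,0,0,0,7],
  ],
)

```text
time: 2.4
position: [0.5394, 0.0733, 0.1193]
orientation: [0.136, 0.991, -0.002, -0.003]
wrist_force: [-0.4, -0.6, 1.2]
finger_gap: 0.819
```

```bash
python3 -c "
from h import *
plan(.543,.061,.021,st=2.5)"
```

```text
t 2.4 pos [0.5394 0.0733 0.1193] jaw 74.4 tilt z [-0.007 -0.003 -1.   ] F [-0.4 -0.6  1.2] gap 6.99 j7 1.23
n 4 total tool delta cm [-0.73 -1.05  9.83] roll 0
[-0.18, -0.26, 2.46] 0.0
[-0.18, -0.26, 2.46] 0.0
[-0.18, -0.26, 2.46] 0.0
[-0.18, -0.26, 2.46] 0.0
```

Emit:
step_arm(
  steps=[
    [0,0,0,0,7],
    [0,0,0,0,7],
  ],
)

```text
time: 2.65
position: [0.54, 0.0757, 0.1217]
orientation: [0.135, 0.991, -0.001, -0.002]
wrist_force: [-0.1, -0.5, -0.6]
finger_gap: 0.822
```

```bash
python3 -c "
from h import *
plan(.543,.061,.11,st=2.5)"
```

```text
t 2.65 pos [0.54   0.0757 0.1217] jaw 74.5 tilt z [-0.004 -0.001 -1.   ] F [-0.1 -0.5 -0.6] gap 7.02 j7 1.23
n 1 total tool delta cm [-0.69 -1.33  1.17] roll 0
[-0.69, -1.33, 1.17] 0.0
```

Emit:
step_arm(
  steps=[
    [-0.7,-1.3,0,0,7],
    [0,0,0,0,7],
    [0,0,0,0,7],
  ],
)

```text
time: 3.02
position: [0.5447, 0.0598, 0.1237]
orientation: [0.135, 0.991, -0.0, -0.0]
wrist_force: [0.1, -0.4, 0.2]
finger_gap: 0.82
```

```bash
python3 -c "
from h import *
plan(.543,.061,.07,st=2.5)"
```

```text
t 3.02 pos [0.5447 0.0598 0.1237] jaw 74.5 tilt z [-0.001 -0.    -1.   ] F [ 0.1 -0.4  0.2] gap 7.01 j7 1.26
n 3 total tool delta cm [0.19 0.08 5.37] roll 0
[0.06, 0.03, 1.79] 0.0
[0.06, 0.03, 1.79] 0.0
[0.06, 0.03, 1.79] 0.0
```

Emit:
step_arm(
  steps=[
    [0.1,0.05,2,0,7],
    [0,0,2,0,7],
    [0,0,1.5,0,7],
    [0,0,0,0,7],
    [0,0,0,0,7],
  ],
)

```text
time: 3.65
position: [0.5449, 0.0604, 0.0684]
orientation: [0.136, 0.991, 0.0, 0.001]
wrist_force: [-0.0, -0.1, -0.9]
finger_gap: 0.82
```

```bash
python3 -c "
from h import *
plan(.543,.061,.021,st=1.5)"
```

```text
t 3.65 pos [0.5449 0.0604 0.0684] jaw 74.4 tilt z [ 0.001  0.    -1.   ] F [-0.  -0.1 -0.9] gap 7.0 j7 1.29
n 4 total tool delta cm [0.2  0.01 4.74] roll 0
[0.05, 0.0, 1.18] 0.0
[0.05, 0.0, 1.18] 0.0
[0.05, 0.0, 1.18] 0.0
[0.05, 0.0, 1.18] 0.0
```

Emit:
step_arm(
  steps=[
    [0.1,0,1.2,0,6.5],
    [0.05,0,1.2,0,6.5],
    [0,0,1.2,0,6.5],
    [0,0,0.9,0,6.5],
    [0,0,0,0,6.5],
    [0,0,0,0,6.5],
  ],
)

```text
time: 4.4
position: [0.5438, 0.061, 0.0207]
orientation: [0.135, 0.991, 0.0, 0.001]
wrist_force: [0.5, 0.4, 1.0]
finger_gap: 0.76
```

```bash
python3 -c "
from h import *
plan(.543,.061,.021,st=1.5)"
```

```text
t 4.4 pos [0.5438 0.061  0.0207] jaw 74.4 tilt z [ 0.002  0.    -1.   ] F [0.5 0.4 1. ] gap 6.49 j7 1.31
n 1 total tool delta cm [ 0.07 -0.02 -0.03] roll 0
[0.07, -0.02, -0.03] 0.0
```

Emit:
step_arm(
  steps=[
    [0,0,0,0,5.5],
    [0,0,0,0,5],
    [0,0,0,0,4.7],
    [0,0,0,0,4.3],
    [0,0,0,0,4],
    [0,0,0,0,4],
    [0,0,0,0,4],
  ],
)

```text
time: 5.28
position: [0.5447, 0.0612, 0.0219]
orientation: [0.135, 0.991, 0.001, 0.002]
wrist_force: [0.4, -0.5, 0.4]
finger_gap: 0.53
```

```bash
python3 -c "
from h import *
plan(.543,.061,.12)
p,d=manip.capture('wrist');cv2.imwrite('pics/w2.png',p)"
```

```text
t 5.28 pos [0.5447 0.0612 0.0219] jaw 74.4 tilt z [ 0.004  0.001 -1.   ] F [ 0.4 -0.5  0.4] gap 4.53 j7 1.31
n 2 total tool delta cm [ 0.12 -0.05 -9.81] roll 0
[0.06, -0.02, -4.91] 0.0
[0.06, -0.02, -4.91] 0.0
```

View pics/w2.png

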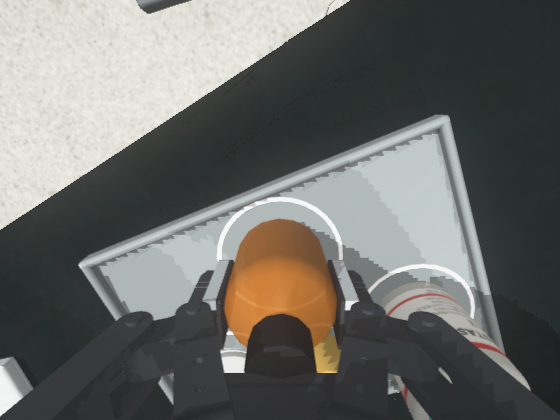

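Emit:
step_arm(
  steps=[
    [0,0,-1,0,4],
    [0,0,-2,0,4],
    [0,0,-3,0,4],
    [0,0,-3.5,0,4],
    [0,0,-3,0,4],
    [0,0,-1,0,4],
    [0,0,0,0,4],
  ],
  grip_force=35,
)

```text
time: 6.2
position: [0.5427, 0.0602, 0.1622]
orientation: [0.136, 0.991, 0.0, 0.001]
wrist_force: [-0.1, -0.2, -1.6]
finger_gap: 0.526
```

```bash
python3 -c "
from h import *
plan(.676,-.204,.17,jaw=88,st=3.5)"
```

```text
t 6.2 pos [0.5427 0.0602 0.1622] jaw 74.4 tilt z [ 0.001  0.    -1.   ] F [-0.1 -0.2 -1.6] gap 4.49 j7 1.24
n 9 total tool delta cm [-19.96 -21.85  -0.77] roll -13.6
[-2.22, -2.43, -0.09] -1.5
[-2.15, -2.49, -0.09] -1.5
[-2.09, -2.54, -0.09] -1.5
[-2.02, -2.6, -0.09] -1.5
[-1.95, -2.65, -0.09] -1.5
[-1.88, -2.7, -0.09] -1.5
[-1.81, -2.75, -0.09] -1.5
[-1.73, -2.79, -0.09] -1.5
[-1.66, -2.84, -0.09] -1.5
```

Emit:
step_arm(
  steps=[
    [-2,-2.2,0,-1.5,4],
    [-2.1,-2.5,0,-1.5,4],
    [-2.1,-2.5,0,-1.5,4],
    [-2,-2.6,0,-1.5,4],
    [-1.9,-2.6,0,-1.5,4],
    [-1.8,-2.6,0,-1.5,4],
    [-1.5,-2.2,0,-1.5,4],
    [-1,-1.5,0,-1,4],
  ],
)

```text
time: 7.2
position: [0.6469, -0.1527, 0.1461]
orientation: [0.03, 0.999, 0.001, -0.01]
wrist_force: [-0.5, -0.6, -1.5]
finger_gap: 0.525
```

Emit:
step_arm(
  steps=[
    [0,0,0,0,4],
    [0,0,0,0,4],
  ],
)

```text
time: 7.45
position: [0.6453, -0.1536, 0.1425]
orientation: [0.031, 0.999, 0.001, -0.013]
wrist_force: [-0.7, -0.2, -1.4]
finger_gap: 0.528
```

```bash
python3 -c "
from h import *
plan(.676,-.204,.17,jaw=88,st=3.5)"
```

```text
t 7.45 pos [ 0.6453 -0.1536  0.1425] jaw 86.4 tilt z [-0.025  0.002 -1.   ] F [-0.7 -0.2 -1.4] gap 4.51 j7 1.87
n 2 total tool delta cm [-3.31 -4.84 -2.84] roll -1.6
[-1.66, -2.42, -1.42] -0.8
[-1.62, -2.44, -1.42] -0.8
```

Emit:
step_arm(
  steps=[
    [-1,-1.3,0,-0.8,4],
    [-1,-1.5,-0.3,-0.8,4],
    [-0.8,-1.2,0,0,4],
    [-0.3,-0.4,0,0,4],
    [0,0,0,0,4],
    [0,0,0,0,4],
  ],
)

```text
time: 8.2
position: [0.6743, -0.1931, 0.1424]
orientation: [0.015, 1.0, 0.003, -0.014]
wrist_force: [-0.0, 0.0, -1.2]
finger_gap: 0.527
```

```bash
python3 -c "
from h import *
plan(.676,-.204,.07,jaw=88,st=2)"
```

```text
t 8.2 pos [ 0.6743 -0.1931  0.1424] jaw 88.3 tilt z [-0.028  0.006 -1.   ] F [-0.   0.  -1.2] gap 4.5 j7 1.95
n 4 total tool delta cm [-0.41 -1.12  7.22] roll 0.3
[-0.1, -0.28, 1.81] 0.1
[-0.1, -0.28, 1.81] 0.1
[-0.1, -0.28, 1.81] 0.1
[-0.1, -0.28, 1.81] 0.1
```

Emit:
step_arm(
  steps=[
    [-0.1,-0.4,1.5,0,4],
    [-0.1,-0.3,2,0,4],
    [-0.1,-0.2,2,0,4],
    [0,-0.1,1.5,0,4],
    [0,0,0,0,4],
    [0,0,0,0,4],
  ],
)

```text
time: 8.95
position: [0.6737, -0.202, 0.0652]
orientation: [0.014, 1.0, 0.004, -0.016]
wrist_force: [-0.3, -1.0, -0.7]
finger_gap: 0.522
```

```bash
python3 -c "
from h import *
plan(.676,-.204,.03,jaw=88,st=1)"
```

```text
t 8.95 pos [ 0.6737 -0.202   0.0652] jaw 88.4 tilt z [-0.032  0.008 -0.999] F [-0.3 -1.  -0.7] gap 4.45 j7 1.98
n 4 total tool delta cm [-0.35 -0.22  3.51] roll 0.4
[-0.09, -0.05, 0.88] 0.1
[-0.09, -0.05, 0.88] 0.1
[-0.09, -0.05, 0.88] 0.1
[-0.09, -0.05, 0.88] 0.1
```

Emit:
step_arm(
  steps=[
    [-0.1,-0.1,1,0,4],
    [-0.1,0,1,0,4],
    [0,0,1,0,4],
    [0,0,0.6,0,4],
    [0,0,0.3,0,4],
    [0,0,0,0,4],
    [0,0,0,0,4],
  ],
)

```text
time: 9.82
position: [0.6755, -0.2029, 0.0249]
orientation: [0.014, 1.0, 0.003, -0.015]
wrist_force: [-0.6, -0.9, -1.6]
finger_gap: 0.522
```

```bash
python3 -c "
from h import *
plan(.676,-.204,.021,jaw=88,st=1)"
```

```text
t 9.82 pos [ 0.6755 -0.2029  0.0249] jaw 88.4 tilt z [-0.029  0.007 -1.   ] F [-0.6 -0.9 -1.6] gap 4.46 j7 1.99
n 1 total tool delta cm [-0.06 -0.11  0.39] roll 0.4
[-0.06, -0.11, 0.39] 0.4
```

Creep down in small rows while watching the force.

Emit:
step_arm(
  steps=[
    [0,0,0.15,0,4],
    [0,0,0.15,0,4],
    [0,0,0,0,4],
  ],
)

```text
time: 10.2
position: [0.6758, -0.203, 0.0224]
orientation: [0.014, 1.0, 0.003, -0.014]
wrist_force: [1.3, 0.1, -1.7]
finger_gap: 0.522
```

Emit:
step_arm(
  steps=[
    [0,0,0.1,0,4],
    [0,0,0,0,4],
  ],
)

```text
time: 10.45
position: [0.676, -0.203, 0.0215]
orientation: [0.014, 1.0, 0.003, -0.014]
wrist_force: [1.4, -0.9, -1.2]
finger_gap: 0.525
```

Emit:
step_arm(
  steps=[
    [0,0,0.1,0,4],
    [0,0,0,0,4],
  ],
)

```text
time: 10.7
position: [0.6761, -0.2031, 0.0215]
orientation: [0.014, 1.0, 0.003, -0.014]
wrist_force: [-0.1, -0.1, -0.9]
finger_gap: 0.529
```

```bash
python3 -c "
from h import *
plan(.676,-.204,.021,jaw=88,st=1)
p,d=manip.capture('wrist');cv2.imwrite('pics/w3.png',p)"
```

```text
t 10.7 pos [ 0.6761 -0.2031  0.0215] jaw 88.4 tilt z [-0.027  0.007 -1.   ] F [-0.1 -0.1 -0.9] gap 4.52 j7 2.0
n 1 total tool delta cm [ 0.01 -0.09  0.05] roll 0.4
[0.01, -0.09, 0.05] 0.4
```

View pics/w3.png

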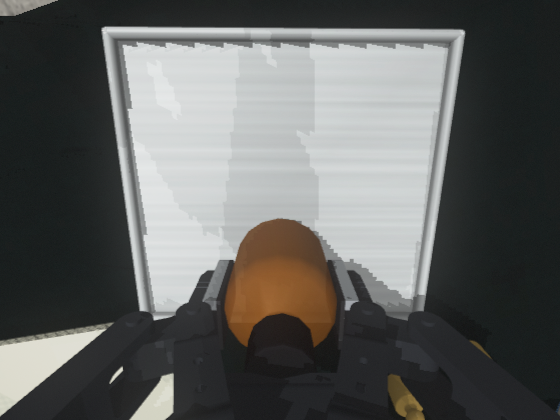

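Emit:
step_arm(
  steps=[
    [0,0,0.15,0,4],
    [0,0,0,0,4],
  ],
)

```text
time: 11.0
position: [0.6763, -0.2032, 0.0215]
orientation: [0.014, 1.0, 0.003, -0.013]
wrist_force: [-0.6, 0.3, -1.7]
finger_gap: 0.523
```

Emit:
step_arm(
  steps=[
    [0,0,0.15,0,4],
    [0,0,0,0,4],
  ],
)

```text
time: 11.25
position: [0.6764, -0.2032, 0.0214]
orientation: [0.014, 1.0, 0.003, -0.013]
wrist_force: [-0.4, -0.0, -0.5]
finger_gap: 0.521
```

Emit:
step_arm(
  steps=[
    [0,0,0.3,0,4],
    [0,0,0,0,4],
  ],
)

```text
time: 11.5
position: [0.6768, -0.2033, 0.0216]
orientation: [0.014, 1.0, 0.004, -0.012]
wrist_force: [0.2, 0.7, -1.7]
finger_gap: 0.526
```

Emit:
step_arm(
  steps=[
    [0,0,0.4,0,4],
  ],
)

```text
time: 11.62
position: [0.6772, -0.2035, 0.0209]
orientation: [0.014, 1.0, 0.004, -0.011]
wrist_force: [-18.1, 7.3, 43.8]
finger_gap: 0.525
```

Emit:
step_arm(
  steps=[
    [0,0,0.4,0,4],
  ],
)

```text
time: 11.75
position: [0.6772, -0.2034, 0.021]
orientation: [0.014, 1.0, 0.004, -0.011]
wrist_force: [-18.3, 7.2, 35.3]
finger_gap: 0.523
```

Emit:
step_arm(
  steps=[
    [0,0,0,0,4],
    [0,0,0,0,4.8],
    [0,0,0,0,5.5],
    [0,0,0,0,6.2],
    [0,0,0,0,6.2],
    [0,0,0,0,6.2],
  ],
)

```text
time: 12.5
position: [0.677, -0.2034, 0.0192]
orientation: [0.014, 1.0, 0.004, -0.011]
wrist_force: [0.2, 0.3, 0.5]
finger_gap: 0.729
```

Emit:
step_arm(
  steps=[
    [0,0,-1,0,6.2],
    [0,0,-2,0,6.2],
    [0,0,-3,0,6.2],
    [0,0,-4,0,6.2],
    [0,0,-3,0,6.2],
    [0,0,-1,0,6.2],
    [0,0,0,0,6.2],
  ],
)

```text
time: 13.38
position: [0.6811, -0.2055, 0.1715]
orientation: [0.014, 1.0, 0.003, -0.008]
wrist_force: [-0.1, 0.6, -2.2]
finger_gap: 0.728
```

```bash
python3 -c "
from h import *
plan(.615,.009,.17,jaw=6.6,st=3.5)
p,d=manip.capture('wrist');cv2.imwrite('pics/w4.png',p)"
```

```text
t 13.38 pos [ 0.6811 -0.2055  0.1715] jaw 88.4 tilt z [-0.016  0.006 -1.   ] F [-0.1  0.6 -2.2] gap 6.21 j7 1.96
n 10 total tool delta cm [ 7.21 21.25  0.4 ] roll 81.8
[0.72, 2.12, 0.04] 8.2
[1.02, 2.0, 0.04] 8.2
[1.29, 1.84, 0.04] 8.2
[1.54, 1.63, 0.04] 8.2
[1.76, 1.4, 0.04] 8.2
[1.94, 1.13, 0.04] 8.2
[2.08, 0.85, 0.04] 8.2
[2.18, 0.54, 0.04] 8.2
[2.23, 0.23, 0.04] 8.2
[2.24, -0.09, 0.04] 8.2
```

View pics/w4.png

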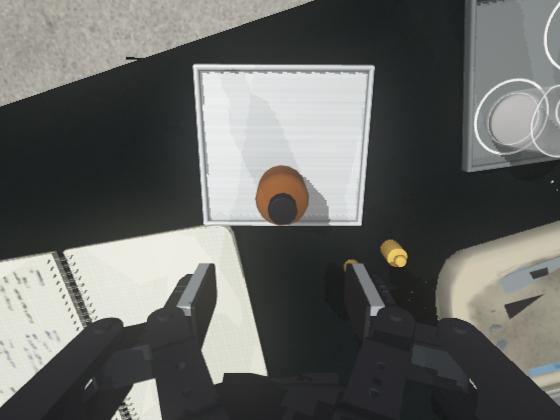

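The amber bottle stands upright on the side tray, at pixel (282,200). Next is the beaker.

Emit:
step_arm(
  steps=[
    [0.7,2.1,0,8,7],
    [1,2,0,8,7],
    [1.3,1.8,0,8,7],
    [1.5,1.6,0,8,7],
    [1.7,1.4,0,8,7],
    [1.9,1.1,0,8,7],
    [2,0.8,0,8,7],
    [1.5,0.4,0,8,7],
  ],
  grip_force=20,
)

```text
time: 14.42
position: [0.6235, -0.0384, 0.1587]
orientation: [0.558, 0.829, -0.008, -0.018]
wrist_force: [-0.3, 1.5, 0.6]
finger_gap: 0.82
```

Emit:
step_arm(
  steps=[
    [0,0,0,5,7],
    [0,0,0,0,7],
  ],
)

```text
time: 14.68
position: [0.6217, -0.0357, 0.1554]
orientation: [0.594, 0.804, -0.01, -0.02]
wrist_force: [-0.5, -0.6, -0.4]
finger_gap: 0.817
```

```bash
python3 -c "
from h import *
plan(.615,.009,.15,jaw=6.6,st=3.5)"
```

```text
t 14.68 pos [ 0.6217 -0.0357  0.1554] jaw 17.1 tilt z [-0.044  0.008 -0.999] F [-0.5 -0.6 -0.4] gap 6.98 j7 0.57
n 2 total tool delta cm [4.46 0.69 0.6 ] roll 10.5
[2.23, 0.35, 0.3] 5.2
[2.25, 0.14, 0.3] 5.2
```

Emit:
step_arm(
  steps=[
    [1.5,0.2,0,5,7],
    [1.5,0.2,0,4,7],
    [0.7,0.1,0,1,7],
    [0,0,0,0,7],
  ],
)

```text
time: 15.18
position: [0.6163, 0.0007, 0.1525]
orientation: [0.661, 0.75, -0.014, -0.021]
wrist_force: [0.3, -0.1, 1.0]
finger_gap: 0.822
```

```bash
python3 -c "
from h import *
plan(.615,.009,.15,jaw=6.6,st=3.5);print(manip.sense()['joints'])"
```

```text
t 15.18 pos [0.6163 0.0007 0.1525] jaw 7.2 tilt z [-0.05   0.007 -0.999] F [ 0.3 -0.1  1. ] gap 7.02 j7 0.36
n 1 total tool delta cm [ 0.83 -0.01  0.26] roll 0.6
[0.83, -0.01, 0.26] 0.6
[-0.57508783  0.5405956   0.76525964  1.48290091 -0.37717785  1.32162723
  0.35534463]
```

Emit:
step_arm(
  steps=[
    [0,0,0,0,7],
    [0,0,0,0,7],
    [0,0,0,0,7],
    [0,0,0,0,7],
  ],
)

```text
time: 15.68
position: [0.6162, -0.0018, 0.1525]
orientation: [0.661, 0.75, -0.014, -0.02]
wrist_force: [-0.7, 0.1, -0.2]
finger_gap: 0.822
```

```bash
python3 -c "
from h import *
plan(.615,.009,.15,jaw=6.6,st=3.5);print(manip.sense()['joints'])"
```

```text
t 15.68 pos [ 0.6162 -0.0018  0.1525] jaw 7.2 tilt z [-0.049  0.006 -0.999] F [-0.7  0.1 -0.2] gap 7.02 j7 0.36
n 1 total tool delta cm [1.09 0.03 0.26] roll 0.6
[1.09, 0.03, 0.26] 0.6
[-0.57195819  0.54055205  0.76580642  1.48321312 -0.37639627  1.32132042
  0.35885774]
```

Emit:
step_arm(
  steps=[
    [0.5,0,-4,0,7],
    [0.5,0,1,0,7],
    [0,0,1,0,7],
    [0,0,1,0,7],
    [0,0,1,0,7],
  ],
)

```text
time: 16.3
position: [0.6144, 0.0076, 0.1507]
orientation: [0.662, 0.749, -0.015, -0.021]
wrist_force: [-0.7, -0.1, 0.2]
finger_gap: 0.818
```

```bash
python3 -c "
from h import *
plan(.615,.009,.15,jaw=6.6,st=3.5);print(manip.sense()['joints'])"
```

```text
t 16.3 pos [0.6144 0.0076 0.1507] jaw 7.1 tilt z [-0.05   0.006 -0.999] F [-0.7 -0.1  0.2] gap 6.98 j7 0.34
n 1 total tool delta cm [0.13 0.08 0.06] roll 0.5
[0.13, 0.08, 0.06] 0.5
[-0.58804146  0.53846385  0.76451682  1.48997418 -0.37539988  1.31703341
  0.34313058]
```

Emit:
step_arm(
  steps=[
    [0,0,-1,0,7],
    [0,0,-1,0,7],
    [0,0,-1,0,7],
    [0,0,-1,0,7],
    [0,0,0,0,7],
  ],
)

```text
time: 16.92
position: [0.6168, 0.0067, 0.1939]
orientation: [0.662, 0.749, -0.015, -0.02]
wrist_force: [0.4, -0.4, -1.0]
finger_gap: 0.82
```

```bash
python3 -c "
from h import *
plan(.615,.009,.15,jaw=6.6,st=3.5);print(manip.sense()['joints'])"
```

```text
t 16.93 pos [0.6168 0.0067 0.1939] jaw 7.1 tilt z [-0.05   0.005 -0.999] F [ 0.4 -0.4 -1. ] gap 7.0 j7 0.33
n 2 total tool delta cm [0.2  0.07 4.39] roll 0.5
[0.1, 0.03, 2.2] 0.3
[0.1, 0.03, 2.2] 0.3
[-0.58960425  0.51205613  0.78001901  1.42575645 -0.35575989  1.40020455
  0.32715433]
```

Emit:
step_arm(
  steps=[
    [0,-4,0,0,7],
    [0,-4,0,0,7],
    [0,0,0,0,7],
  ],
)

```text
time: 17.3
position: [0.5353, -0.0036, 0.1968]
orientation: [0.662, 0.749, -0.015, -0.021]
wrist_force: [0.7, -0.2, 0.2]
finger_gap: 0.82
```

```bash
python3 -c "
from h import *
plan(.615,.009,.15,jaw=6.6,st=3.5);print(manip.sense()['joints'])"
```

```text
t 17.3 pos [ 0.5353 -0.0036  0.1968] jaw 7.1 tilt z [-0.051  0.004 -0.999] F [ 0.7 -0.2  0.2] gap 7.0 j7 0.28
n 3 total tool delta cm [0.22 8.29 4.28] roll 0.5
[0.07, 2.76, 1.43] 0.2
[0.08, 2.76, 1.43] 0.2
[0.09, 2.76, 1.43] 0.2
[-0.71556277  0.3161556   0.83184373  1.65289754 -0.23824306  1.33105842
  0.28466963]
```

Emit:
step_arm(
  steps=[
    [0,1,0,0,7],
    [0,1,0,0,7],
    [0,1,0,0,7],
    [0,1,0,0,7],
    [0,1,0,0,7],
    [0,1,0,0,7],
    [0,1,0,0,7],
    [0,0,0,0,7],
  ],
)

```text
time: 18.3
position: [0.6126, 0.0069, 0.1919]
orientation: [0.661, 0.75, -0.016, -0.02]
wrist_force: [0.4, 0.1, -1.0]
finger_gap: 0.819
```

```bash
python3 -c "
from h import *
plan(.615,.009,.15,jaw=6.6,st=3.5);print(manip.sense()['joints'])"
```

```text
t 18.3 pos [0.6126 0.0069 0.1919] jaw 7.3 tilt z [-0.051  0.002 -0.999] F [ 0.4  0.1 -1. ] gap 7.0 j7 0.33
n 2 total tool delta cm [0.14 0.48 4.17] roll 0.7
[0.07, 0.24, 2.09] 0.3
[0.07, 0.24, 2.09] 0.3
[-0.60164     0.50629034  0.78801381  1.44079627 -0.35264305  1.39321214
  0.3293628 ]
```

Emit:
step_arm(
  steps=[
    [-5,0,0,0,7],
    [-5,0,0,0,7],
    [0,0,0,0,7],
  ],
)

```text
time: 18.68
position: [0.6254, -0.0938, 0.191]
orientation: [0.66, 0.751, -0.016, -0.02]
wrist_force: [0.8, -0.3, -0.4]
finger_gap: 0.82
```

```bash
python3 -c "
from h import *
plan(.615,.009,.15,jaw=6.6,st=3.5);print(manip.sense()['joints'])"
```

```text
t 18.68 pos [ 0.6254 -0.0938  0.191 ] jaw 7.4 tilt z [-0.051  0.002 -0.999] F [ 0.8 -0.3 -0.4] gap 7.0 j7 0.5
n 4 total tool delta cm [10.29  0.51  4.17] roll 0.8
[2.57, 0.13, 1.04] 0.2
[2.57, 0.12, 1.04] 0.2
[2.57, 0.11, 1.04] 0.2
[2.57, 0.1, 1.04] 0.2
[-0.42356392  0.55681083  0.79422645  1.38081946 -0.37865524  1.41435663
  0.50000477]
```

Emit:
step_arm(
  steps=[
    [0,0,0,-10,7],
    [0,0,0,-10,7],
    [0,0,0,-10,7],
    [0,0,0,0,7],
  ],
)

```text
time: 19.18
position: [0.6248, -0.0918, 0.1913]
orientation: [0.436, 0.899, -0.009, -0.024]
wrist_force: [-0.2, 1.1, 1.1]
finger_gap: 0.817
```

```bash
python3 -c "
from h import *
plan(.615,.009,.15,jaw=6.6,st=3.5);print(manip.sense()['joints'])"
```

```text
t 19.18 pos [ 0.6248 -0.0918  0.1913] jaw 38.3 tilt z [-0.051  0.004 -0.999] F [-0.2  1.1  1.1] gap 6.98 j7 0.99
n 4 total tool delta cm [8.38 5.63 4.22] roll 31.7
[2.09, 1.41, 1.05] 7.9
[2.27, 1.1, 1.05] 7.9
[2.4, 0.78, 1.05] 7.9
[2.48, 0.44, 1.05] 7.9
[-0.35839467  0.52390107  0.67844563  1.37935041 -0.31488265  1.40127815
  0.98942283]
```

Emit:
step_arm(
  steps=[
    [2.1,1.4,0,-8,7],
    [1.9,1.7,0,-8,7],
    [1.6,1.9,0,-8,7],
    [1.3,2.1,0,-8,7],
    [0,0,0,0,7],
  ],
)

```text
time: 19.8
position: [0.6164, 0.0135, 0.1923]
orientation: [0.174, 0.984, -0.002, -0.026]
wrist_force: [-0.6, -0.1, -0.5]
finger_gap: 0.815
```

```bash
python3 -c "
from h import *
plan(.615,.009,.15,jaw=6.6,st=3.5);print(manip.sense()['joints'])"
```

```text
t 19.8 pos [0.6164 0.0135 0.1923] jaw 70.0 tilt z [-0.052  0.005 -0.999] F [-0.6 -0.1 -0.5] gap 6.96 j7 1.33
n 8 total tool delta cm [-0.24 -0.41  4.23] roll 63.4
[-0.03, -0.05, 0.53] 7.9
[-0.04, -0.05, 0.53] 7.9
[-0.04, -0.04, 0.53] 7.9
[-0.05, -0.04, 0.53] 7.9
[-0.05, -0.03, 0.53] 7.9
[-0.06, -0.02, 0.53] 7.9
[-0.06, -0.01, 0.53] 7.9
[-0.06, -0.01, 0.53] 7.9
[-0.45144282  0.46181898  0.54601707  1.42006688 -0.24078386  1.37819133
  1.32694504]
```

Emit:
step_arm(
  steps=[
    [-2.1,-2.5,0,0,7],
    [-2.1,-2.5,0,0,7],
    [-2.1,-2.5,0,0,7],
    [-2.1,-2.5,0,0,7],
    [0,0,0,0,7],
  ],
)

```text
time: 20.42
position: [0.6602, -0.1163, 0.1894]
orientation: [0.188, 0.982, -0.003, -0.026]
wrist_force: [-0.2, 0.5, 0.3]
finger_gap: 0.818
```

```bash
python3 -c "
from h import *
plan(.615,.009,.18,st=3.5);print(manip.sense()['joints'])"
```

```text
t 20.43 pos [ 0.6602 -0.1163  0.1894] jaw 68.3 tilt z [-0.052  0.003 -0.999] F [-0.2  0.5  0.3] gap 6.98 j7 1.51
n 4 total tool delta cm [8.78 9.99 1.21] roll 0
[2.19, 2.5, 0.3] 0.0
[2.19, 2.5, 0.3] 0.0
[2.19, 2.5, 0.3] 0.0
[2.19, 2.5, 0.3] 0.0
[-0.22568794  0.59400887  0.57145114  1.24914015 -0.29917755  1.43557946
  1.51331376]
```

Emit:
step_arm(
  steps=[
    [2.1,2.5,0,0,7],
    [2.1,2.5,0,0,7],
    [2.1,2.5,0,0,7],
    [2.1,2.5,0,0,7],
    [0,0,0,0,7],
  ],
)

```text
time: 21.05
position: [0.6175, 0.0114, 0.1915]
orientation: [0.199, 0.98, -0.004, -0.027]
wrist_force: [0.0, -0.4, -0.5]
finger_gap: 0.819
```

```bash
python3 -c "
from h import *
plan(.615,.009,.18,jaw=6.6,st=3.5);print(manip.sense()['joints'])"
```

```text
t 21.05 pos [0.6175 0.0114 0.1915] jaw 67.0 tilt z [-0.054  0.003 -0.999] F [ 0.  -0.4 -0.5] gap 7.0 j7 1.28
n 7 total tool delta cm [ 0.08 -0.3   1.16] roll 60.4
[0.01, -0.04, 0.17] 8.6
[0.0, -0.04, 0.17] 8.6
[-0.0, -0.04, 0.17] 8.6
[-0.01, -0.04, 0.17] 8.6
[-0.02, -0.04, 0.17] 8.6
[-0.02, -0.04, 0.17] 8.6
[-0.03, -0.03, 0.17] 8.6
[-0.45902888  0.46937924  0.56293465  1.41644604 -0.24847294  1.38109405
  1.28436511]
```

Emit:
step_arm(
  steps=[
    [2.3,5.5,0,0,7],
    [2.3,5.5,0,0,7],
    [0,0,0,0,7],
    [0,0,0,0,7],
  ],
)

```text
time: 21.55
position: [0.6185, 0.1286, 0.1923]
orientation: [0.207, 0.978, -0.005, -0.026]
wrist_force: [-0.5, -0.2, 0.3]
finger_gap: 0.821
```

```bash
python3 -c "
from h import *
plan(.6015,.125,.18,jaw=6.6,st=3.5);print(manip.sense()['joints'])"
```

```text
t 21.55 pos [0.6185 0.1286 0.1923] jaw 66.2 tilt z [-0.052  0.002 -0.999] F [-0.5 -0.2  0.3] gap 7.01 j7 1.08
n 7 total tool delta cm [ 1.35 -0.99  1.32] roll 59.6
[0.19, -0.14, 0.19] 8.5
[0.17, -0.17, 0.19] 8.5
[0.14, -0.19, 0.19] 8.5
[0.11, -0.21, 0.19] 8.5
[0.08, -0.23, 0.19] 8.5
[0.05, -0.23, 0.19] 8.5
[0.01, -0.24, 0.19] 8.5
[-0.60828864  0.49400245  0.53139851  1.3728029  -0.25476047  1.39318291
  1.08232954]
```

Emit:
step_arm(
  steps=[
    [0,0,0,6,6.5],
    [1,-1,1,5,6.5],
    [0.4,-0.2,2,0,6.5],
    [0,0,2,0,6.5],
    [0,0,2,0,6.5],
    [0,0,1,0,6.5],
    [0,0,0,0,6.5],
  ],
)

```text
time: 22.42
position: [0.5977, 0.1116, 0.1133]
orientation: [0.315, 0.949, -0.008, -0.023]
wrist_force: [-0.1, -1.0, -0.3]
finger_gap: 0.762
```

```bash
python3 -c "
from h import *
plan(.6015,.1248,.1,jaw=55,st=2)
c=manip.get_calibration('wrist')
p,d=manip.capture('wrist');cv2.imwrite('pics/w5.png',p)"
```

```text
t 22.43 pos [0.5977 0.1116 0.1133] jaw 53.3 tilt z [-0.049 -0.001 -0.999] F [-0.1 -1.  -0.3] gap 6.51 j7 0.91
n 1 total tool delta cm [0.43 1.32 1.3 ] roll -1.7
[0.43, 1.32, 1.3] -1.7
```

View pics/w5.png

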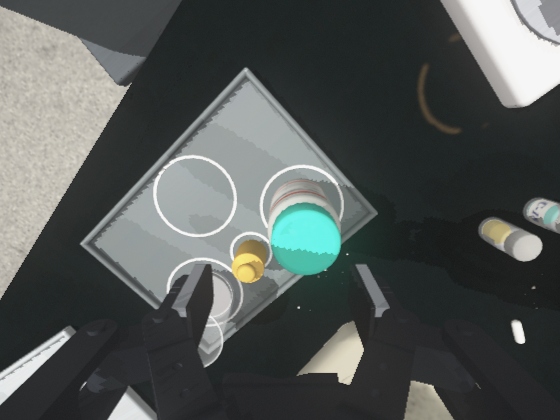

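Emit:
step_arm(
  steps=[
    [0.4,1.2,0,-1.5,6.5],
    [0,0,0,0,6.5],
    [0,0,0,0,6.5],
  ],
)

```text
time: 22.85
position: [0.6037, 0.1249, 0.1157]
orientation: [0.302, 0.953, -0.007, -0.021]
wrist_force: [-0.8, -0.7, 0.3]
finger_gap: 0.761
```

```bash
python3 -c "
from h import *
plan(.6015,.1248,.06,jaw=55,st=2)"
```

```text
t 22.85 pos [0.6037 0.1249 0.1157] jaw 54.9 tilt z [-0.045  0.    -0.999] F [-0.8 -0.7  0.3] gap 6.5 j7 0.92
n 3 total tool delta cm [-0.03  0.01  5.57] roll -0.1
[-0.01, 0.0, 1.86] -0.0
[-0.01, 0.0, 1.86] -0.0
[-0.01, 0.0, 1.86] -0.0
```

Emit:
step_arm(
  steps=[
    [0,0,2,0,6.5],
    [0,0,2,0,6.5],
    [0,0,1.5,0,6.5],
    [0,0,0,0,6.5],
    [0,0,0,0,6.5],
  ],
)

```text
time: 23.48
position: [0.6025, 0.1253, 0.0611]
orientation: [0.302, 0.953, -0.006, -0.02]
wrist_force: [-0.0, 0.3, 0.0]
finger_gap: 0.764
```

```bash
python3 -c "
from h import *
plan(.6015,.1248,.026,jaw=55,st=1.2)"
```

```text
t 23.48 pos [0.6025 0.1253 0.0611] jaw 54.9 tilt z [-0.042  0.001 -0.999] F [-0.   0.3  0. ] gap 6.52 j7 0.94
n 3 total tool delta cm [-0.07 -0.02  3.51] roll -0.1
[-0.02, -0.01, 1.17] -0.0
[-0.02, -0.01, 1.17] -0.0
[-0.02, -0.01, 1.17] -0.0
```

Emit:
step_arm(
  steps=[
    [0,0,1.2,0,6.2],
    [0,0,1.2,0,6.2],
    [0,0,1,0,6.2],
    [0,0,0,0,6.2],
    [0,0,0,0,5.6],
    [0,0,0,0,5.2],
  ],
)

```text
time: 24.22
position: [0.6017, 0.1255, 0.0258]
orientation: [0.302, 0.953, -0.005, -0.019]
wrist_force: [-0.5, 0.1, -0.2]
finger_gap: 0.609
```

Emit:
step_arm(
  steps=[
    [0,0,0,0,4.9],
    [0,0,0,0,4.6],
    [0,0,0,0,4.3],
    [0,0,0,0,4.2],
    [0,0,0,0,4.2],
  ],
  grip_force=30,
)

```text
time: 24.85
position: [0.6022, 0.1253, 0.0266]
orientation: [0.302, 0.953, -0.005, -0.019]
wrist_force: [-0.9, -1.1, 0.1]
finger_gap: 0.523
```

```bash
python3 -c "
from h import *
plan(.6015,.1248,.16,st=1.2)
p,d=manip.capture('wrist');cv2.imwrite('pics/w6.png',p)"
```

```text
t 24.85 pos [0.6022 0.1253 0.0266] jaw 54.9 tilt z [-0.039  0.002 -0.999] F [-0.9 -1.1  0.1] gap 4.47 j7 0.96
n 12 total tool delta cm [  0.46  -0.36 -13.32] roll 0
[0.04, -0.03, -1.11] 0.0
[0.04, -0.03, -1.11] 0.0
[0.04, -0.03, -1.11] 0.0
[0.04, -0.03, -1.11] 0.0
[0.04, -0.03, -1.11] 0.0
[0.04, -0.03, -1.11] 0.0
[0.04, -0.03, -1.11] 0.0
[0.04, -0.03, -1.11] 0.0
[0.04, -0.03, -1.11] 0.0
[0.04, -0.03, -1.11] 0.0
[0.04, -0.03, -1.11] 0.0
[0.04, -0.03, -1.11] 0.0
```

View pics/w6.png

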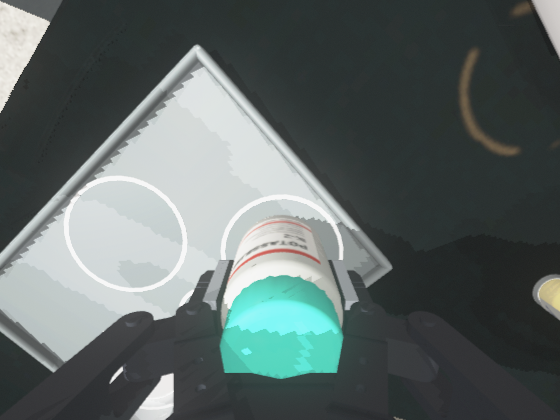

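Emit:
step_arm(
  steps=[
    [0,0,-1,0,4],
    [0,0,-2,0,4],
    [0,0,-3,0,4],
    [0,0,-3.5,0,4],
    [0,0,-3,0,4],
    [0,0,-1,0,4],
    [0,0,0,0,4],
  ],
  grip_force=35,
)

```text
time: 25.78
position: [0.6081, 0.125, 0.1717]
orientation: [0.302, 0.953, -0.004, -0.017]
wrist_force: [0.1, 0.2, -1.6]
finger_gap: 0.523
```

```bash
python3 -c "
from h import *
plan(.6043,-.1588,.16,st=4)"
```

```text
t 25.77 pos [0.6081 0.125  0.1717] jaw 54.9 tilt z [-0.036  0.003 -0.999] F [ 0.1  0.2 -1.6] gap 4.47 j7 0.9
n 8 total tool delta cm [-16.06 -23.41   1.1 ] roll 0
[-2.01, -2.93, 0.14] 0.0
[-2.01, -2.93, 0.14] 0.0
[-2.01, -2.93, 0.14] 0.0
[-2.01, -2.93, 0.14] 0.0
[-2.01, -2.93, 0.14] 0.0
[-2.01, -2.93, 0.14] 0.0
[-2.01, -2.93, 0.14] 0.0
[-2.01, -2.93, 0.14] 0.0
```

Emit:
step_arm(
  steps=[
    [-1.5,-2.2,0,0,4],
    [-2,-2.9,0,0,4],
    [-2.1,-3.1,0,0,4],
    [-2.1,-3.1,0,0,4],
    [-2.1,-3.1,0,0,4],
    [-2,-3,0,0,4],
    [-1.5,-2.2,0,0,4],
    [-0.8,-1.2,0,0,4],
  ],
)

```text
time: 26.78
position: [0.5981, -0.1299, 0.1593]
orientation: [0.299, 0.954, -0.007, -0.026]
wrist_force: [-0.1, 0.4, -1.1]
finger_gap: 0.526
```

Emit:
step_arm(
  steps=[
    [0,0,0,0,4],
    [0,0,0,0,4],
  ],
)

```text
time: 27.02
position: [0.5976, -0.1291, 0.158]
orientation: [0.3, 0.954, -0.007, -0.027]
wrist_force: [0.6, 0.8, -1.4]
finger_gap: 0.525
```

```bash
python3 -c "
from h import *
plan(.6043,-.1588,.13,st=2);print(manip.sense()['joints'])"
```

```text
t 27.02 pos [ 0.5976 -0.1291  0.158 ] jaw 55.2 tilt z [-0.055  0.004 -0.998] F [ 0.6  0.8 -1.4] gap 4.48 j7 1.34
n 3 total tool delta cm [-2.38 -1.97  2.75] roll 0
[-0.79, -0.66, 0.92] 0.0
[-0.79, -0.66, 0.92] 0.0
[-0.79, -0.66, 0.92] 0.0
[-0.29045692  0.49545274  0.63522927  1.48151754 -0.28276196  1.31600268
  1.33564483]
```

Emit:
step_arm(
  steps=[
    [-0.8,-0.6,1,0,4],
    [-0.9,-0.7,2,0,4],
    [-0.7,-0.6,2,0,4],
    [0,0,2,0,4],
    [0,0,1,0,4],
    [0,0,0,0,4],
    [0,0,0,0,4],
  ],
)

```text
time: 27.9
position: [0.6017, -0.1583, 0.0691]
orientation: [0.298, 0.954, -0.007, -0.029]
wrist_force: [-0.3, 0.3, -1.0]
finger_gap: 0.521
```

```bash
python3 -c "
from h import *
plan(.6043,-.1588,.028,st=1.2)"
```

```text
t 27.9 pos [ 0.6017 -0.1583  0.0691] jaw 55.3 tilt z [-0.059  0.004 -0.998] F [-0.3  0.3 -1. ] gap 4.45 j7 1.42
n 4 total tool delta cm [-0.46  0.23  4.08] roll 0
[-0.11, 0.06, 1.02] 0.0
[-0.11, 0.06, 1.02] 0.0
[-0.11, 0.06, 1.02] 0.0
[-0.11, 0.06, 1.02] 0.0
```

Emit:
step_arm(
  steps=[
    [-0.1,0.1,1,0,4],
    [-0.1,0,1,0,4],
    [-0.1,0,1,0,4],
    [0,0,0.7,0,4],
    [0,0,0,0,4],
  ],
)

```text
time: 28.52
position: [0.6034, -0.1588, 0.0303]
orientation: [0.298, 0.954, -0.007, -0.028]
wrist_force: [-0.1, 0.4, -1.4]
finger_gap: 0.524
```

Emit:
step_arm(
  steps=[
    [0,0,0.2,0,4],
  ],
)

```text
time: 28.65
position: [0.6035, -0.1589, 0.0285]
orientation: [0.298, 0.954, -0.007, -0.028]
wrist_force: [-0.2, 0.2, -0.9]
finger_gap: 0.521
```

Emit:
step_arm(
  steps=[
    [0,0,0.2,0,4],
  ],
)

```text
time: 28.78
position: [0.6035, -0.159, 0.0266]
orientation: [0.298, 0.954, -0.007, -0.028]
wrist_force: [1.4, -0.3, -1.0]
finger_gap: 0.523
```

Emit:
step_arm(
  steps=[
    [0,0,0.1,0,4],
  ],
)

```text
time: 28.9
position: [0.6035, -0.159, 0.0258]
orientation: [0.298, 0.954, -0.007, -0.027]
wrist_force: [-2.1, 0.3, 5.0]
finger_gap: 0.525
```

Emit:
step_arm(
  steps=[
    [0,0,0.1,0,4],
  ],
)

```text
time: 29.02
position: [0.6036, -0.159, 0.0257]
orientation: [0.298, 0.954, -0.006, -0.027]
wrist_force: [-4.6, 1.8, 10.7]
finger_gap: 0.519
```

Contact, so I'll release.

Emit:
step_arm(
  steps=[
    [0,0,0,0,4],
    [0,0,0,0,4.8],
    [0,0,0,0,5.3],
    [0,0,0,0,6],
    [0,0,0,0,6.2],
    [0,0,0,0,6.2],
  ],
)

```text
time: 29.78
position: [0.6043, -0.1592, 0.0263]
orientation: [0.298, 0.954, -0.006, -0.026]
wrist_force: [0.8, 0.4, -0.3]
finger_gap: 0.73
```

Emit:
step_arm(
  steps=[
    [0,0,-1,0,6.2],
    [0,0,-2,0,6.2],
    [0,0,-3,0,6.2],
    [0,0,-3.5,0,6.2],
    [0,0,-3,0,6.2],
    [0,0,-1,0,6.2],
    [0,0,0,0,6.2],
  ],
)

```text
time: 30.65
position: [0.6127, -0.1607, 0.1725]
orientation: [0.298, 0.954, -0.006, -0.024]
wrist_force: [0.8, 0.0, 0.4]
finger_gap: 0.727
```

```bash
python3 -c "
from h import *
plan(.615,.009,.17,jaw=6.6,st=3.5)
p,d=manip.capture('wrist');cv2.imwrite('pics/w7.png',p)
p,d=manip.capture('top');cv2.imwrite('pics/t7.png',p[150:290,200:460].repeat(3,0).repeat(3,1))"
```

```text
t 30.65 pos [ 0.6127 -0.1607  0.1725] jaw 55.3 tilt z [-0.049  0.003 -0.999] F [0.8 0.  0.4] gap 6.21 j7 1.39
n 6 total tool delta cm [ 9.46 14.09  0.28] roll 48.7
[1.58, 2.35, 0.05] 8.1
[1.89, 2.1, 0.05] 8.1
[2.17, 1.81, 0.05] 8.1
[2.41, 1.49, 0.05] 8.1
[2.59, 1.13, 0.05] 8.1
[2.73, 0.76, 0.05] 8.1
```

View pics/w7.png

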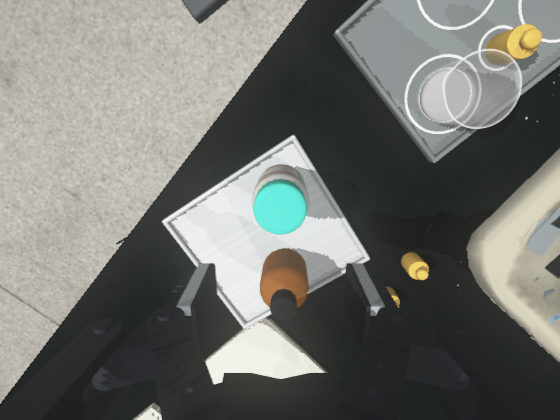

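View pics/t7.png

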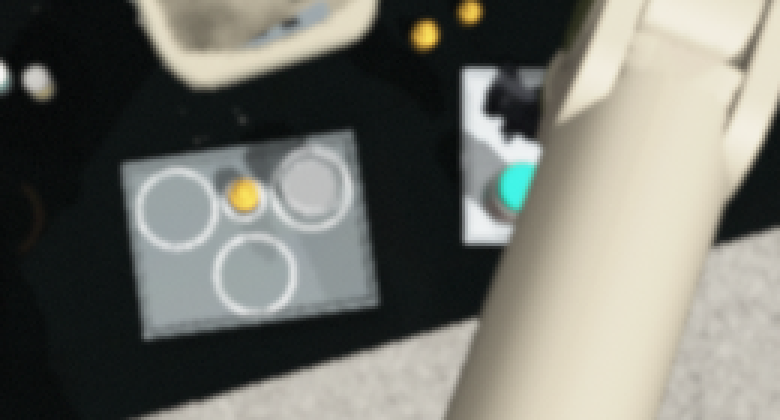

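Jar (280,205) and bottle (284,280) both stand upright on the side tray. The beaker's spout points toward about -131° in world, so I'll grip it at jaw ≈ -30°.

Emit:
step_arm(
  steps=[
    [0,0,0,10.5,7.2],
    [0,0,0,10.5,7.2],
    [0,0,0,10.5,7.2],
    [0,0,0,10.5,7.2],
    [0,0,0,10.5,7.2],
    [0,0,0,10.5,7.2],
    [0,0,0,10.5,7.2],
    [0,0,0,10.5,7.2],
  ],
)

```text
time: 31.75
position: [0.6057, -0.1585, 0.1581]
orientation: [0.869, 0.494, -0.029, -0.02]
wrist_force: [0.5, 0.1, -0.8]
finger_gap: 0.847
```

```bash
python3 -c "
from h import *
plan(.615,.009,.16,jaw=-30,st=3.5)"
```

```text
t 31.75 pos [ 0.6057 -0.1585  0.1581] jaw -30.8 tilt z [-0.071  0.006 -0.997] F [ 0.5  0.1 -0.8] gap 7.23 j7 0.03
n 5 total tool delta cm [14.87 -7.78 -0.15] roll -0.8
[2.97, -1.56, -0.03] -0.2
[2.98, -1.55, -0.03] -0.2
[2.98, -1.54, -0.03] -0.2
[2.99, -1.53, -0.03] -0.2
[2.99, -1.52, -0.03] -0.2
```

Emit:
step_arm(
  steps=[
    [0,0,0,-10.5,7.2],
    [0,0,0,-10.5,7.2],
    [0,0,0,-10.5,7.2],
    [0,0,0,-10.5,7.2],
    [0,0,0,-10.5,7.2],
    [0,0,0,-10.5,7.2],
    [0,0,0,-10.5,7.2],
    [0,0,0,-10.5,7.2],
  ],
)

```text
time: 32.75
position: [0.5987, -0.156, 0.1437]
orientation: [0.301, 0.952, -0.01, -0.046]
wrist_force: [-0.6, 0.8, -0.3]
finger_gap: 0.845
```

```bash
python3 -c "
from h import *
plan(.615,.009,.16,jaw=-30,st=3.5);print(manip.sense()['joints'])"
```

```text
t 32.75 pos [ 0.5987 -0.156   0.1437] jaw 55.0 tilt z [-0.094  0.008 -0.996] F [-0.6  0.8 -0.3] gap 7.22 j7 1.38
n 10 total tool delta cm [ 8.29 14.36 -1.65] roll 85.0
[0.83, 1.44, -0.16] 8.5
[1.03, 1.3, -0.16] 8.5
[1.21, 1.13, -0.16] 8.5
[1.37, 0.94, -0.16] 8.5
[1.49, 0.73, -0.16] 8.5
[1.58, 0.5, -0.16] 8.5
[1.64, 0.26, -0.16] 8.5
[1.66, 0.01, -0.16] 8.5
[1.64, -0.23, -0.16] 8.5
[1.59, -0.47, -0.16] 8.5
[-0.22409156  0.55336467  0.62163585  1.43496614 -0.29477232  1.34683191
  1.37702231]
```

Emit:
step_arm(
  steps=[
    [0,0,0,0,7.2],
    [0,0,0,0,7.2],
    [0,0,0,0,7.2],
    [0,0,0,0,7.2],
  ],
)

```text
time: 33.25
position: [0.5972, -0.1556, 0.1408]
orientation: [0.306, 0.951, -0.011, -0.048]
wrist_force: [0.3, 0.1, -0.4]
finger_gap: 0.844
```

```bash
python3 -c "
from h import *
plan(.615,.009,.16,st=33);print(manip.sense()['joints'])"
```

```text
t 33.25 pos [ 0.5972 -0.1556  0.1408] jaw 54.5 tilt z [-0.099  0.009 -0.995] F [ 0.3  0.1 -0.4] gap 7.2 j7 1.37
n 1 total tool delta cm [ 8.31 14.31 -1.94] roll 0
[8.31, 14.31, -1.94] 0.0
[-0.22521671  0.55667936  0.62302027  1.43815204 -0.29656766  1.34627769
  1.36931992]
```

Emit:
step_arm(
  steps=[
    [0,0,-5,0,7.2],
    [0,0,-5,0,7.2],
    [0,0,0,0,7.2],
  ],
)

```text
time: 33.62
position: [0.6069, -0.156, 0.2424]
orientation: [0.307, 0.95, -0.011, -0.049]
wrist_force: [0.5, -0.8, -0.5]
finger_gap: 0.843
```

```bash
python3 -c "
from h import *
plan(.615,.009,.16,st=33);print(manip.sense()['joints'])"
```

```text
t 33.62 pos [ 0.6069 -0.156   0.2424] jaw 54.3 tilt z [-0.101  0.008 -0.995] F [ 0.5 -0.8 -0.5] gap 7.2 j7 1.34
n 1 total tool delta cm [ 8.28 14.29  8.25] roll 0
[8.28, 14.29, 8.25] 0.0
[-0.21616352  0.52083589  0.64621282  1.25784583 -0.27500041  1.55600187
  1.34248112]
```

Emit:
step_arm(
  steps=[
    [0,0,0,0,7.2],
    [0,0,0,0,7.2],
    [0,0,0,0,7.2],
    [0,0,0,0,7.2],
  ],
)

```text
time: 34.12
position: [0.6058, -0.1554, 0.2394]
orientation: [0.307, 0.95, -0.012, -0.051]
wrist_force: [0.8, 0.1, 0.3]
finger_gap: 0.842
```

```bash
python3 -c "
from h import *
plan(.615,.009,.16,st=33);print(manip.sense()['joints'])"
```

```text
t 34.12 pos [ 0.6058 -0.1554  0.2394] jaw 54.3 tilt z [-0.105  0.01  -0.994] F [0.8 0.1 0.3] gap 7.19 j7 1.34
n 1 total tool delta cm [ 8.16 14.29  7.96] roll 0
[8.16, 14.29, 7.96] 0.0
[-0.21650033  0.52256184  0.64516983  1.26231413 -0.27508776  1.55427695
  1.34137067]
```

Emit:
step_arm(
  steps=[
    [0,0,3,0,7.2],
    [0,0,3,0,7.2],
    [0,0,3,0,7.2],
    [0,0,0,0,7.2],
    [0,0,0,0,7.2],
  ],
)

```text
time: 34.75
position: [0.5962, -0.1546, 0.1478]
orientation: [0.307, 0.95, -0.012, -0.051]
wrist_force: [-0.2, 0.1, -0.5]
finger_gap: 0.846
```

```bash
python3 -c "
from h import *
plan(.615,.009,.16,st=33);print(manip.sense()['joints'])"
```

```text
t 34.75 pos [ 0.5962 -0.1546  0.1478] jaw 54.3 tilt z [-0.105  0.009 -0.994] F [-0.2  0.1 -0.5] gap 7.23 j7 1.36
n 1 total tool delta cm [ 8.17 14.29 -1.26] roll 0
[8.17, 14.29, -1.26] 0.0
[-0.22721898  0.55354101  0.62579169  1.42717334 -0.29299518  1.36585977
  1.36183956]
```

Emit:
step_arm(
  steps=[
    [-4.5,1.6,-3,0,7.2],
    [-4.5,1.6,-3,0,7.2],
    [-4.5,1.6,-3,0,7.2],
    [0,0,0,0,7.2],
  ],
)

```text
time: 35.25
position: [0.7363, -0.1939, 0.221]
orientation: [0.308, 0.95, -0.012, -0.053]
wrist_force: [-1.2, 0.3, -0.3]
finger_gap: 0.843
```

```bash
python3 -c "
from h import *
plan(.8,-.21,.24,st=33);print(manip.sense()['joints'])"
```

```text
t 35.25 pos [ 0.7363 -0.1939  0.221 ] jaw 54.3 tilt z [-0.107  0.009 -0.994] F [-1.2  0.3 -0.3] gap 7.2 j7 1.32
n 1 total tool delta cm [-5.9   2.3  -2.59] roll 0
[-5.9, 2.3, -2.59] 0.0
[-6.53681463e-04  8.80248953e-01  5.93352572e-01  7.10512233e-01
 -4.15765711e-01  1.74030727e+00  1.32151609e+00]
```

Emit:
step_arm(
  steps=[
    [-4.5,1.6,0,0,7.2],
    [-4.5,1.6,0,0,7.2],
    [0,0,0,0,7.2],
  ],
)

```text
time: 35.62
position: [0.7942, -0.2166, 0.2028]
orientation: [0.315, 0.948, -0.011, -0.052]
wrist_force: [-0.7, -1.8, -1.3]
finger_gap: 0.845
```

```bash
python3 -c "
from h import *
plan(.8,-.21,.24,st=33);print(manip.sense()['joints'])"
```

```text
t 35.62 pos [ 0.7942 -0.2166  0.2028] jaw 53.4 tilt z [-0.105  0.012 -0.994] F [-0.7 -1.8 -1.3] gap 7.22 j7 1.23
n 1 total tool delta cm [ 0.27  0.68 -3.75] roll 0
[0.27, 0.68, -3.75] 0.0
[ 0.15283202  1.16637957  0.79456275  0.19565186 -0.72672389  1.93831974
  1.23273967]
```

Emit:
step_arm(
  steps=[
    [-3,1,-3,0,7.2],
    [-3,1,-3,0,7.2],
  ],
)

```text
time: 35.88
position: [0.7976, -0.2205, 0.2264]
orientation: [0.318, 0.947, -0.005, -0.034]
wrist_force: [-0.3, -1.1, -0.2]
finger_gap: 0.842
```

```bash
python3 -c "
from h import *
plan(.8,-.21,.24,st=33);s=manip.sense();print(s['joints'],s['joint_torque'])"
```

```text
t 35.88 pos [ 0.7976 -0.2205  0.2264] jaw 52.9 tilt z [-0.067  0.013 -0.998] F [-0.3 -1.1 -0.2] gap 7.19 j7 1.26
n 1 total tool delta cm [ 0.52  0.94 -1.36] roll 0
[0.52, 0.94, -1.36] 0.0
[ 0.1440776   1.18650228  1.32021784  0.18677526 -1.24179565  1.97029749
  1.26178527] [ -2.87624046 -96.02203846  -1.13320246 -12.33330667   4.34319153
   0.12038102  -0.20435629]
```

Emit:
step_arm(
  steps=[
    [1.5,-0.5,0,0,7.2],
    [3,-1,0,0,7.2],
  ],
)

```text
time: 36.12
position: [0.7522, -0.2086, 0.2385]
orientation: [0.318, 0.948, -0.007, -0.027]
wrist_force: [2.2, 0.8, -0.3]
finger_gap: 0.841
```

```bash
python3 -c "
from h import *
plan(.8,-.21,.24,st=33);s=manip.sense();print(s['joints'])"
```

```text
t 36.12 pos [ 0.7522 -0.2086  0.2385] jaw 53.0 tilt z [-0.055  0.004 -0.998] F [ 2.2  0.8 -0.3] gap 7.18 j7 1.5
n 1 total tool delta cm [-3.88  2.76 -0.41] roll 0
[-3.88, 2.76, -0.41] 0.0
[-0.12546932  1.09687776  1.41911952  0.67435087 -1.12581278  1.89499946
  1.50266718]
```

Emit:
step_arm(
  steps=[
    [3,-1.5,0,0,7.2],
    [3,-1.5,0,0,7.2],
    [3,-1.5,0,0,7.2],
    [0,0,0,0,7.2],
  ],
)

```text
time: 36.62
position: [0.6457, -0.1858, 0.2561]
orientation: [0.315, 0.949, -0.001, -0.02]
wrist_force: [-0.6, -0.2, 0.1]
finger_gap: 0.843
```

```bash
python3 -c "
from h import *
plan(.615,.009,.15,st=33);s=manip.sense();print(s['joints'])
p,d=manip.capture('scene');cv2.imwrite('pics/s8.png',p)"
```

```text
t 36.62 pos [ 0.6457 -0.1858  0.2561] jaw 53.3 tilt z [-0.039  0.011 -0.999] F [-0.6 -0.2  0.1] gap 7.2 j7 1.71
n 1 total tool delta cm [13.7  13.93 10.93] roll 0
[13.7, 13.93, 10.93] 0.0
[-0.41814984  0.94590543  1.50769398  1.16096375 -0.94750032  1.79350523
  1.71475377]
```

View pics/s8.png

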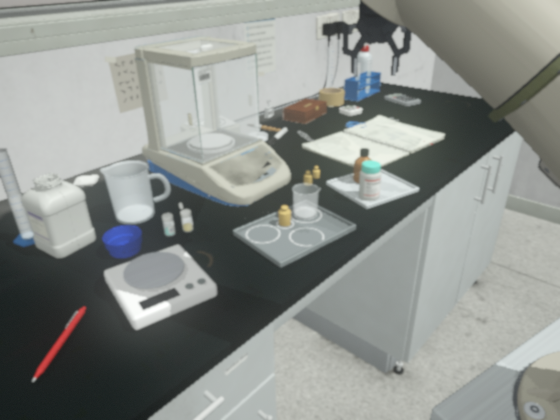

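Emit:
step_arm(
  steps=[
    [2.7,2.8,1,0,7.2],
    [2.7,2.8,1.5,0,7.2],
    [2.7,2.8,1.5,0,7.2],
    [0,0,0,0,7.2],
  ],
)

```text
time: 37.17
position: [0.6318, -0.0647, 0.2212]
orientation: [0.311, 0.95, 0.002, -0.018]
wrist_force: [0.4, -0.8, 0.0]
finger_gap: 0.843
```

```bash
python3 -c "
from h import *
plan(.615,.009,.15,jaw=140,st=33);s=manip.sense();print(s['joints'])"
```

```text
t 37.17 pos [ 0.6318 -0.0647  0.2212] jaw 53.8 tilt z [-0.032  0.015 -0.999] F [ 0.4 -0.8  0. ] gap 7.2 j7 1.6
n 10 total tool delta cm [5.46 5.   7.28] roll -86.2
[0.55, 0.5, 0.73] -8.6
[0.47, 0.58, 0.73] -8.6
[0.37, 0.64, 0.73] -8.6
[0.27, 0.69, 0.73] -8.6
[0.17, 0.72, 0.73] -8.6
[0.06, 0.74, 0.73] -8.6
[-0.05, 0.74, 0.73] -8.6
[-0.16, 0.72, 0.73] -8.6
[-0.27, 0.69, 0.73] -8.6
[-0.37, 0.64, 0.73] -8.6
[-0.70114041  0.91546953  1.51471726  1.35496815 -0.91033292  1.69281
  1.60321236]
```

Emit:
step_arm(
  steps=[
    [0.5,0.5,0,-9,7.2],
    [0.5,0.6,0,-9,7.2],
    [0.5,0.7,0,-9,7.2],
    [0.4,0.8,0,-9,7.2],
    [0,0,0,0,7.2],
  ],
)

```text
time: 37.8
position: [0.6255, -0.035, 0.227]
orientation: [-0.009, 1.0, 0.009, -0.013]
wrist_force: [0.5, -0.6, 0.6]
finger_gap: 0.844
```

```bash
python3 -c "
from h import *
plan(.615,.009,.15,jaw=140,st=33);s=manip.sense();print(s['joints'])"
```

```text
t 37.8 pos [ 0.6255 -0.035   0.227 ] jaw 91.0 tilt z [-0.026  0.017 -1.   ] F [ 0.5 -0.6  0.6] gap 7.21 j7 2.16
n 6 total tool delta cm [0.78 4.28 7.8 ] roll -49.0
[0.13, 0.71, 1.3] -8.2
[0.03, 0.73, 1.3] -8.2
[-0.08, 0.72, 1.3] -8.2
[-0.18, 0.7, 1.3] -8.2
[-0.28, 0.67, 1.3] -8.2
[-0.37, 0.62, 1.3] -8.2
[-0.76284008  0.81779356  1.42922932  1.38031345 -0.80802721  1.63012536
  2.16075506]
```

Emit:
step_arm(
  steps=[
    [0.1,0.9,1,-8,7],
    [0,0.9,1,-8,7],
    [-0.1,0.9,1,-8,7],
    [-0.2,0.9,1,-8,7],
    [-0.3,0.5,1,-8,7],
    [0,0,0,0,7],
  ],
)

```text
time: 38.55
position: [0.6198, 0.0023, 0.1805]
orientation: [-0.346, 0.938, 0.012, -0.006]
wrist_force: [-0.2, -0.4, 0.7]
finger_gap: 0.82
```

```bash
python3 -c "
from h import *
plan(.615,.009,.12,jaw=134,st=33);s=manip.sense();print(s['joints'])
c=manip.get_calibration('wrist')
p,d=manip.capture('wrist');cv2.imwrite('pics/w9.png',p)
cv2.imwrite('pics/w9r.png',rect(c,p,.54,.69,-.07,.14,.006,.4))"
```

```text
t 38.55 pos [0.6198 0.0023 0.1805] jaw 130.5 tilt z [-0.02   0.018 -1.   ] F [-0.2 -0.4  0.7] gap 7.01 j7 2.75
n 1 total tool delta cm [-0.09  0.66  6.07] roll -3.5
[-0.09, 0.66, 6.07] -3.5
[-0.824594    0.74824143  1.29081333  1.47746602 -0.7260838   1.47762457
  2.75473026]
```

View pics/w9.png

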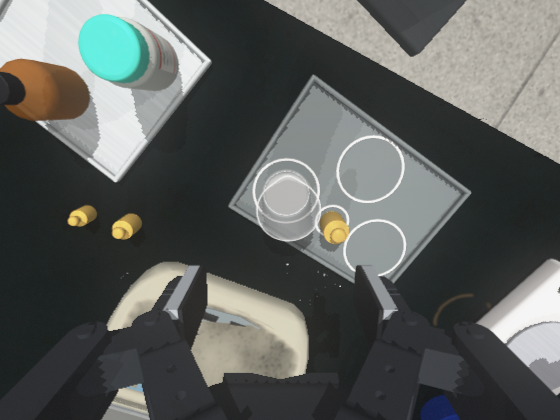

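View pics/w9r.png

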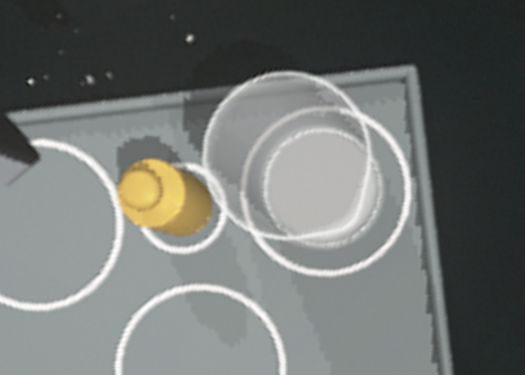

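Emit:
step_arm(
  steps=[
    [0,0.6,2,-2,7],
    [0,0.1,2,-1,7],
    [0,0,2,0,7],
    [0,0,0,0,7],
  ],
  grip_force=20,
)

```text
time: 39.1
position: [0.6154, 0.005, 0.1207]
orientation: [-0.363, 0.932, 0.011, -0.004]
wrist_force: [0.4, 0.5, -0.8]
finger_gap: 0.818
```

```bash
python3 -c "
from h import *
plan(.616,.0095,.06,st=2)"
```

```text
t 39.1 pos [0.6154 0.005  0.1207] jaw 132.5 tilt z [-0.016  0.017 -1.   ] F [ 0.4  0.5 -0.8] gap 6.99 j7 2.82
n 4 total tool delta cm [-0.35  0.15  6.07] roll 0
[-0.09, 0.04, 1.52] 0.0
[-0.09, 0.04, 1.52] 0.0
[-0.09, 0.04, 1.52] 0.0
[-0.09, 0.04, 1.52] 0.0
```

Emit:
step_arm(
  steps=[
    [-0.3,0.1,1.5,0,7],
    [-0.1,0,1.5,0,7],
    [0,0,1.5,0,7],
    [0,0,1,0,7],
    [0,0,0,0,7],
  ],
)

```text
time: 39.72
position: [0.6173, 0.0093, 0.0621]
orientation: [-0.362, 0.932, 0.011, -0.004]
wrist_force: [0.3, 0.0, 0.6]
finger_gap: 0.821
```

```bash
python3 -c "
from h import *
plan(.616,.0095,.019,st=2);print(manip.sense()['joints'])"
```

```text
t 39.73 pos [0.6173 0.0093 0.0621] jaw 132.5 tilt z [-0.016  0.016 -1.   ] F [0.3 0.  0.6] gap 7.01 j7 2.84
n 3 total tool delta cm [0.08 0.   4.31] roll 0
[0.03, 0.0, 1.44] 0.0
[0.03, 0.0, 1.44] 0.0
[0.03, 0.0, 1.44] 0.0
[-0.81400943  0.84375147  1.18829614  1.61696232 -0.82306732  1.27835705
  2.8441561 ]
```

Emit:
step_arm(
  steps=[
    [0,0,1.4,0,7],
    [0,0,1.4,0,7],
    [0,0,1,0,7],
    [0,0,0.2,0,7],
    [0,0,0,0,6.4],
  ],
)

```text
time: 40.35
position: [0.6169, 0.0098, 0.0197]
orientation: [-0.362, 0.932, 0.01, -0.004]
wrist_force: [0.6, -0.6, 0.4]
finger_gap: 0.749
```

```bash
python3 -c "
from h import *
plan(.616,.0095,.019,st=2)
p,d=manip.capture('wrist');cv2.imwrite('pics/w10.png',p)"
```

```text
t 40.35 pos [0.6169 0.0098 0.0197] jaw 132.4 tilt z [-0.015  0.016 -1.   ] F [ 0.6 -0.6  0.4] gap 6.4 j7 2.87
n 1 total tool delta cm [0.09 0.04 0.07] roll 0
[0.09, 0.04, 0.07] 0.0
```

View pics/w10.png

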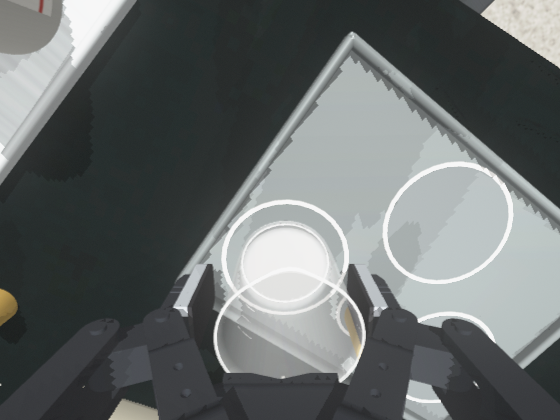

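Centred. Close.

Emit:
step_arm(
  steps=[
    [0,0,0,0,6],
    [0,0,0,0,5.7],
    [0,0,0,0,5.4],
    [0,0,0,0,5.1],
    [0,0,0,0,4.8],
    [0,0,0,0,4.8],
  ],
  grip_force=20,
)

```text
time: 41.15
position: [0.6176, 0.0099, 0.021]
orientation: [-0.362, 0.932, 0.01, -0.003]
wrist_force: [-0.5, -0.1, 0.2]
finger_gap: 0.592
```

```bash
python3 -c "
from h import *
plan(.6,-.245,.17,st=2)
p,d=manip.capture('wrist');cv2.imwrite('pics/w11.png',p)"
```

```text
t 41.15 pos [0.6176 0.0099 0.021 ] jaw 132.5 tilt z [-0.013  0.017 -1.   ] F [-0.5 -0.1  0.2] gap 5.05 j7 2.87
n 15 total tool delta cm [ 18.48 -17.29 -15.3 ] roll 0
[1.23, -1.15, -1.02] 0.0
[1.23, -1.15, -1.02] 0.0
[1.23, -1.15, -1.02] 0.0
[1.23, -1.15, -1.02] 0.0
[1.23, -1.15, -1.02] 0.0
[1.23, -1.15, -1.02] 0.0
[1.23, -1.15, -1.02] 0.0
[1.23, -1.15, -1.02] 0.0
[1.23, -1.15, -1.02] 0.0
[1.23, -1.15, -1.02] 0.0
[1.23, -1.15, -1.02] 0.0
[1.23, -1.15, -1.02] 0.0
[1.23, -1.15, -1.02] 0.0
[1.23, -1.15, -1.02] 0.0
[1.23, -1.15, -1.02] 0.0
```

View pics/w11.png

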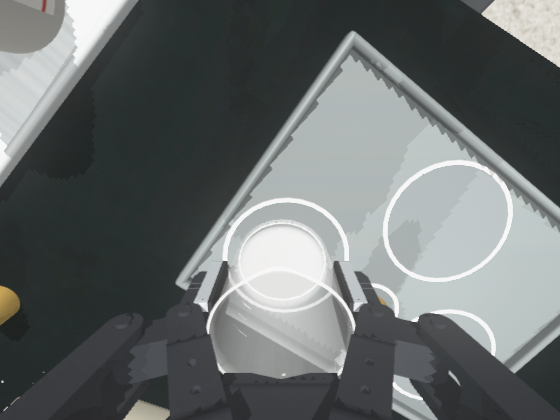

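Emit:
step_arm(
  steps=[
    [0,0,-1,0,4.8],
    [0,0,-2,0,4.8],
    [0,0,-3,0,4.8],
    [0,0,-4,0,4.8],
    [0,0,-3,0,4.8],
    [0,0,-1.5,0,4.8],
    [0,0,0,0,4.8],
  ],
)

```text
time: 42.08
position: [0.62, 0.0057, 0.1772]
orientation: [-0.361, 0.932, 0.009, -0.002]
wrist_force: [0.6, -0.4, -0.8]
finger_gap: 0.595
```

Emit:
step_arm(
  steps=[
    [0,0,0,9,4.8],
    [0,0,0,9,4.8],
    [0,0,0,9,4.8],
    [0,0,0,7,4.8],
    [0,0,0,0,4.8],
  ],
)

```text
time: 42.7
position: [0.6176, 0.0067, 0.1715]
orientation: [-0.064, 0.998, 0.009, -0.008]
wrist_force: [0.0, 0.3, -1.0]
finger_gap: 0.593
```

```bash
python3 -c "
from h import *
plan(.6017,-.2448,.175,st=3.5);print(manip.sense()['joints'])
p,d=manip.capture('wrist');cv2.imwrite('pics/w12.png',p)"
```

```text
t 42.7 pos [0.6176 0.0067 0.1715] jaw 97.3 tilt z [-0.017  0.017 -1.   ] F [ 0.   0.3 -1. ] gap 5.06 j7 2.24
n 8 total tool delta cm [  4.78 -24.73  -0.75] roll 0
[0.6, -3.09, -0.09] 0.0
[0.6, -3.09, -0.09] 0.0
[0.6, -3.09, -0.09] 0.0
[0.6, -3.09, -0.09] 0.0
[0.6, -3.09, -0.09] 0.0
[0.6, -3.09, -0.09] 0.0
[0.6, -3.09, -0.09] 0.0
[0.6, -3.09, -0.09] 0.0
[-0.86396724  0.83678033  1.40047857  1.50030329 -0.83007716  1.51541978
  2.23877955]
```

View pics/w12.png

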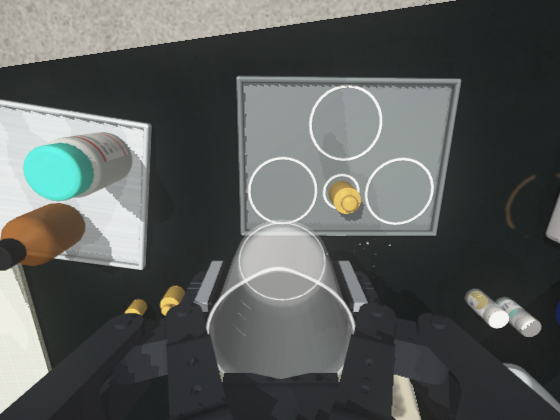

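Emit:
step_arm(
  steps=[
    [0.4,-2.2,-0.1,0,4.8],
    [0.6,-3,-0.1,0,4.8],
    [0.6,-3.2,-0.1,0,4.8],
    [0.6,-3.2,-0.1,0,4.8],
    [0.6,-3.1,-0.1,0,4.8],
    [0.5,-2.5,-0.1,0,4.8],
    [0,0,0,0,4.8],
  ],
)

```text
time: 43.62
position: [0.6038, -0.1826, 0.1742]
orientation: [-0.069, 0.998, 0.009, -0.008]
wrist_force: [-0.3, 0.9, -0.3]
finger_gap: 0.591
```

```bash
python3 -c "
from h import *
plan(.6017,-.2448,.175,st=3);print(manip.sense()['joints'])"
```

```text
t 43.62 pos [ 0.6038 -0.1826  0.1742] jaw 97.9 tilt z [-0.017  0.016 -1.   ] F [-0.3  0.9 -0.3] gap 5.05 j7 2.52
n 3 total tool delta cm [ 1.06 -6.13 -0.17] roll 0
[0.35, -2.04, -0.06] 0.0
[0.35, -2.04, -0.06] 0.0
[0.35, -2.04, -0.06] 0.0
[-0.52200792  0.8226812   1.3445914   1.45124942 -0.79763288  1.51217585
  2.51510757]
```

Emit:
step_arm(
  steps=[
    [0.4,-2.1,0,0,4.8],
    [0.4,-2.1,0,0,4.8],
    [0.2,-1.7,0,0,4.8],
    [0,0,0,0,4.8],
    [0,0,0,0,4.8],
  ],
)

```text
time: 44.25
position: [0.6017, -0.2429, 0.1727]
orientation: [-0.072, 0.997, 0.01, -0.008]
wrist_force: [0.9, -0.3, -0.1]
finger_gap: 0.595
```

```bash
python3 -c "
from h import *
plan(.6017,-.2448,.07,st=2)"
```

```text
t 44.25 pos [ 0.6017 -0.2429  0.1727] jaw 98.3 tilt z [-0.017  0.019 -1.   ] F [ 0.9 -0.3 -0.1] gap 5.08 j7 2.59
n 6 total tool delta cm [-0.12 -0.4  10.27] roll 0
[-0.02, -0.07, 1.71] 0.0
[-0.02, -0.07, 1.71] 0.0
[-0.02, -0.07, 1.71] 0.0
[-0.02, -0.07, 1.71] 0.0
[-0.02, -0.07, 1.71] 0.0
[-0.02, -0.07, 1.71] 0.0
```

Emit:
step_arm(
  steps=[
    [0,-0.1,1.5,0,4.8],
    [0,-0.1,2,0,4.8],
    [0,-0.1,2.5,0,4.8],
    [0,0,2.5,0,4.8],
    [0,0,2,0,4.8],
    [0,0,1,0,4.8],
    [0,0,0,0,4.8],
  ],
)

```text
time: 45.12
position: [0.5997, -0.2385, 0.0468]
orientation: [-0.075, 0.997, 0.011, -0.01]
wrist_force: [-0.2, -0.3, 0.0]
finger_gap: 0.597
```

```bash
python3 -c "
from h import *
plan(.6017,-.2448,.022,st=2)"
```

```text
t 45.12 pos [ 0.5997 -0.2385  0.0468] jaw 98.6 tilt z [-0.022  0.021 -1.   ] F [-0.2 -0.3  0. ] gap 5.1 j7 2.66
n 2 total tool delta cm [-0.15 -0.71  2.47] roll 0
[-0.08, -0.35, 1.23] 0.0
[-0.08, -0.35, 1.23] 0.0
```

Emit:
step_arm(
  steps=[
    [-0.1,-0.4,0.8,0,4.8],
    [0,-0.3,0.8,0,4.8],
    [0,0,0.5,0,4.8],
    [0,0,0,0,4.8],
  ],
)

```text
time: 45.62
position: [0.6023, -0.2463, 0.0261]
orientation: [-0.075, 0.997, 0.011, -0.009]
wrist_force: [-0.0, -0.3, 1.3]
finger_gap: 0.591
```

Emit:
step_arm(
  steps=[
    [0,0,0.2,0,4.8],
  ],
)

```text
time: 45.75
position: [0.6024, -0.2465, 0.0244]
orientation: [-0.075, 0.997, 0.01, -0.008]
wrist_force: [-0.9, 1.3, -0.3]
finger_gap: 0.593
```

Emit:
step_arm(
  steps=[
    [0,0,0.15,0,4.8],
  ],
)

```text
time: 45.88
position: [0.6025, -0.2464, 0.023]
orientation: [-0.075, 0.997, 0.01, -0.008]
wrist_force: [-0.5, -0.8, -0.4]
finger_gap: 0.59
```

Emit:
step_arm(
  steps=[
    [0,0,0.15,0,4.8],
  ],
)

```text
time: 46.0
position: [0.6026, -0.2464, 0.0215]
orientation: [-0.075, 0.997, 0.01, -0.008]
wrist_force: [0.5, 0.0, 0.1]
finger_gap: 0.592
```

Emit:
step_arm(
  steps=[
    [0,0,0.1,0,4.8],
  ],
)

```text
time: 46.12
position: [0.6026, -0.2463, 0.0205]
orientation: [-0.075, 0.997, 0.01, -0.008]
wrist_force: [-0.9, 0.3, -0.9]
finger_gap: 0.591
```

Emit:
step_arm(
  steps=[
    [0,0,0.1,0,4.8],
  ],
)

```text
time: 46.25
position: [0.6025, -0.2462, 0.0201]
orientation: [-0.076, 0.997, 0.01, -0.008]
wrist_force: [-3.8, 3.5, 10.0]
finger_gap: 0.595
```

Contact; release and retreat.

Emit:
step_arm(
  steps=[
    [0,0,0,0,5],
    [0,0,0,0,5.5],
    [0,0,0,0,6],
    [0,0,0,0,6.6],
    [0,0,0,0,6.8],
    [0,0,0,0,6.8],
  ],
)

```text
time: 47.0
position: [0.6027, -0.2463, 0.0201]
orientation: [-0.076, 0.997, 0.01, -0.008]
wrist_force: [0.3, -0.5, -0.0]
finger_gap: 0.799
```

Emit:
step_arm(
  steps=[
    [0,0,-1,0,6.8],
    [0,0,-2,0,6.8],
    [0,0,-3,0,6.8],
    [0,0,-3.5,0,6.8],
    [0,0,-3,0,6.8],
    [0,0,-1.5,0,6.8],
    [0,0,0,0,6.8],
  ],
)

```text
time: 47.88
position: [0.6051, -0.2506, 0.1718]
orientation: [-0.075, 0.997, 0.009, -0.006]
wrist_force: [-0.5, -0.1, -1.7]
finger_gap: 0.796
```

```bash
python3 -c "
from h import *
plan(.609,.0675,.17,st=3.5);print(manip.sense()['joints'])
p,d=manip.capture('wrist');cv2.imwrite('pics/w13.png',p)"
```

```text
t 47.88 pos [ 0.6051 -0.2506  0.1718] jaw 98.6 tilt z [-0.014  0.016 -1.   ] F [-0.5 -0.1 -1.7] gap 6.8 j7 2.6
n 10 total tool delta cm [-5.14 31.39  0.7 ] roll 0
[-0.51, 3.14, 0.07] 0.0
[-0.51, 3.14, 0.07] 0.0
[-0.51, 3.14, 0.07] 0.0
[-0.51, 3.14, 0.07] 0.0
[-0.51, 3.14, 0.07] 0.0
[-0.51, 3.14, 0.07] 0.0
[-0.51, 3.14, 0.07] 0.0
[-0.51, 3.14, 0.07] 0.0
[-0.51, 3.14, 0.07] 0.0
[-0.51, 3.14, 0.07] 0.0
[-0.36662808  0.84542202  1.30022752  1.38049685 -0.80770254  1.52128259
  2.60277187]
```

View pics/w13.png

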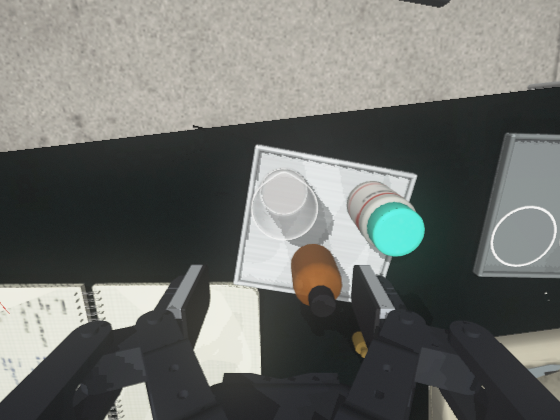

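All three stand together on the side tray: beaker (285,205), jar (385,215) and bottle (318,280). Now the weight.

Emit:
step_arm(
  steps=[
    [-0.4,2.5,0,0,5],
    [-0.5,3.5,0,0,5],
    [-0.6,4,0,0,5],
    [-0.6,4,0,0,5],
    [-0.6,4,0,0,5],
    [-0.6,3.5,0,0,5],
    [0,0,0,0,5],
  ],
)

```text
time: 48.8
position: [0.6017, -0.0241, 0.1643]
orientation: [-0.074, 0.997, 0.011, -0.014]
wrist_force: [-0.6, 0.4, -0.5]
finger_gap: 0.589
```

```bash
python3 -c "
from h import *
plan(.609,.0675,.17,st=3.5);print(manip.sense()['joints'])"
```

```text
t 48.8 pos [ 0.6017 -0.0241  0.1643] jaw 98.5 tilt z [-0.029  0.02  -0.999] F [-0.6  0.4 -0.5] gap 5.03 j7 2.31
n 3 total tool delta cm [-2.06  8.96 -0.41] roll 0
[-0.69, 2.99, -0.14] 0.0
[-0.69, 2.99, -0.14] 0.0
[-0.69, 2.99, -0.14] 0.0
[-0.83473854  0.81829622  1.39577015  1.54181735 -0.80827804  1.49798189
  2.3137656 ]
```

Emit:
step_arm(
  steps=[
    [-0.7,3,0,0,5],
    [-0.7,3,0,0,5],
    [-0.5,2,1,0,5],
    [0,0,1,0,5],
    [0,0,0,0,5],
  ],
)

```text
time: 49.42
position: [0.6057, 0.0559, 0.1398]
orientation: [-0.071, 0.997, 0.01, -0.017]
wrist_force: [-0.4, -1.0, -0.2]
finger_gap: 0.587
```

```bash
python3 -c "
from h import *
plan(.608,.067,.1,st=3.5)
c=manip.get_calibration('wrist')
p,d=manip.capture('wrist');cv2.imwrite('pics/w14.png',p)
cv2.imwrite('pics/w14r.png',rect(c,p,.54,.69,-.04,.17,.006,.4))"
```

```text
t 49.42 pos [0.6057 0.0559 0.1398] jaw 98.1 tilt z [-0.035  0.017 -0.999] F [-0.4 -1.  -0.2] gap 5.01 j7 2.2
n 2 total tool delta cm [-0.52  0.98  3.99] roll 0
[-0.26, 0.49, 2.0] 0.0
[-0.26, 0.49, 2.0] 0.0
```

View pics/w14r.png

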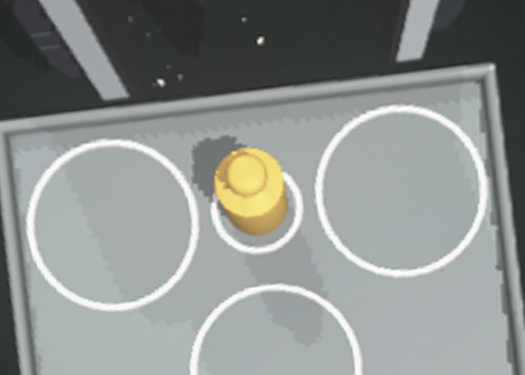

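Emit:
step_arm(
  steps=[
    [-0.4,0.9,1,0,5],
    [-0.1,0.1,2,0,5],
    [0,0,2,0,5],
    [0,0,2,0,5],
    [0,0,1,0,5],
    [0,0,0,0,5],
  ],
)

```text
time: 50.22
position: [0.6059, 0.0661, 0.0538]
orientation: [-0.069, 0.997, 0.01, -0.017]
wrist_force: [-0.4, 0.3, 0.8]
finger_gap: 0.584
```

```bash
python3 -c "
from h import *
plan(.608,.067,.012,st=3.5)"
```

```text
t 50.23 pos [0.6059 0.0661 0.0538] jaw 97.9 tilt z [-0.035  0.017 -0.999] F [-0.4  0.3  0.8] gap 4.99 j7 2.22
n 2 total tool delta cm [-0.36 -0.03  4.17] roll 0
[-0.18, -0.01, 2.09] 0.0
[-0.18, -0.01, 2.09] 0.0
```

Emit:
step_arm(
  steps=[
    [-0.3,0,1,0,5],
    [0,0,1.2,0,5],
    [0,0,1.2,0,5],
    [0,0,0.6,0,5],
    [0,0,0,0,5],
  ],
)

```text
time: 50.85
position: [0.6083, 0.0671, 0.0119]
orientation: [-0.069, 0.997, 0.01, -0.016]
wrist_force: [-0.6, -0.5, -0.4]
finger_gap: 0.585
```

```bash
python3 -c "
from h import *
plan(.608,.067,.012,st=3.5)
p,d=manip.capture('wrist');cv2.imwrite('pics/w15.png',p)"
```

```text
t 50.85 pos [0.6083 0.0671 0.0119] jaw 97.9 tilt z [-0.034  0.017 -0.999] F [-0.6 -0.5 -0.4] gap 4.99 j7 2.24
n 1 total tool delta cm [ 0.04 -0.01 -0.01] roll 0
[0.04, -0.01, -0.01] 0.0
```

View pics/w15.png

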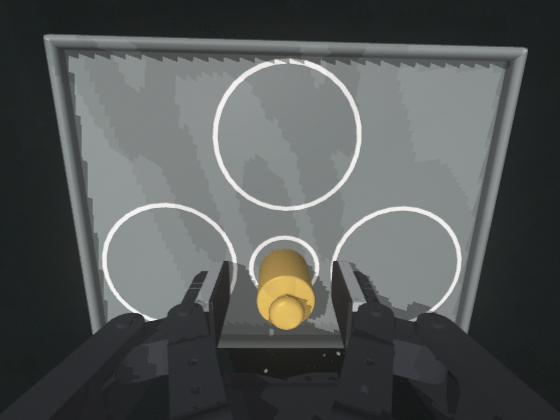

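Emit:
step_arm(
  steps=[
    [0,0,0,0,4],
    [0,0,0,0,3.3],
    [0,0,0,0,2.8],
    [0,0,0,0,2.4],
    [0,0,0,0,2],
    [0,0,0,0,2],
    [0,0,0,0,2],
  ],
  grip_force=30,
)

```text
time: 51.78
position: [0.6091, 0.0672, 0.0134]
orientation: [-0.069, 0.997, 0.01, -0.015]
wrist_force: [0.4, 0.7, 0.4]
finger_gap: 0.274
```

Emit:
step_arm(
  steps=[
    [0,0,-1,0,2],
    [0,0,-2,0,2],
    [0,0,-3,0,2],
    [0,0,-3,0,2],
    [0,0,-3,0,2],
    [0,0,-1,0,2],
    [0,0,0,0,2],
  ],
)

```text
time: 52.65
position: [0.6137, 0.0633, 0.1535]
orientation: [-0.068, 0.998, 0.009, -0.014]
wrist_force: [0.2, 0.7, -0.9]
finger_gap: 0.274
```

```bash
python3 -c "
from h import *
plan(.570,.357,.15,st=3.5);print(manip.sense()['joints'])
p,d=manip.capture('wrist');cv2.imwrite('pics/w16.png',p)"
```

```text
t 52.65 pos [0.6137 0.0633 0.1535] jaw 97.8 tilt z [-0.029  0.016 -0.999] F [ 0.2  0.7 -0.9] gap 2.34 j7 2.17
n 9 total tool delta cm [ 0.32 29.68  0.96] roll 0
[0.04, 3.3, 0.11] 0.0
[0.04, 3.3, 0.11] 0.0
[0.04, 3.3, 0.11] 0.0
[0.04, 3.3, 0.11] 0.0
[0.04, 3.3, 0.11] 0.0
[0.04, 3.3, 0.11] 0.0
[0.04, 3.3, 0.11] 0.0
[0.04, 3.3, 0.11] 0.0
[0.04, 3.3, 0.11] 0.0
[-0.94779427  0.85952441  1.38733005  1.51432588 -0.84810275  1.5024965
  2.16719152]
```

View pics/w16.png

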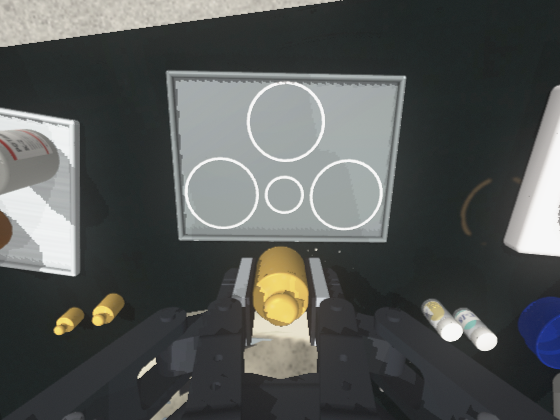

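Emit:
step_arm(
  steps=[
    [0,2.5,0,0,2],
    [0,3.3,0,0,2],
    [0,3.8,0,0,2],
    [0,3.8,0,0,2],
    [0,3.5,0,0,2],
    [0,2.5,0,0,2],
    [0,0,0,0,2],
  ],
)

```text
time: 53.58
position: [0.5824, 0.2614, 0.1468]
orientation: [-0.067, 0.998, 0.008, -0.021]
wrist_force: [0.3, -0.6, -0.6]
finger_gap: 0.277
```

```bash
python3 -c "
from h import *
plan(.570,.357,.15,st=3.5);print(manip.sense()['joints'])"
```

```text
t 53.58 pos [0.5824 0.2614 0.1468] jaw 97.7 tilt z [-0.042  0.013 -0.999] F [ 0.3 -0.6 -0.6] gap 2.37 j7 1.85
n 3 total tool delta cm [-0.04  9.64 -0.14] roll 0
[-0.01, 3.21, -0.05] 0.0
[-0.01, 3.21, -0.05] 0.0
[-0.01, 3.21, -0.05] 0.0
[-1.21530664  0.92021083  1.38847163  1.4504254  -0.90887783  1.5438123
  1.85419741]
```

Emit:
step_arm(
  steps=[
    [0,3,0,0,2],
    [0,3,0,0,2],
    [0,2.5,0,0,2],
    [0,0,0,0,2],
    [0,0,0,0,2],
  ],
)

```text
time: 54.2
position: [0.5709, 0.3406, 0.1437]
orientation: [-0.062, 0.998, 0.006, -0.023]
wrist_force: [-0.9, -0.9, -1.0]
finger_gap: 0.276
```

```bash
python3 -c "
from h import *
plan(.570,.357,.07,st=3.5);print(manip.sense()['joints'])
c=manip.get_calibration('wrist')
p,d=manip.capture('wrist');cv2.imwrite('pics/w17.png',p)
cv2.imwrite('pics/w17r.png',rect(c,p,.47,.67,.25,.46,.036,.4))"
```

```text
t 54.2 pos [0.5709 0.3406 0.1437] jaw 97.1 tilt z [-0.047  0.009 -0.999] F [-0.9 -0.9 -1. ] gap 2.36 j7 1.71
n 3 total tool delta cm [-0.45  1.53  7.38] roll 0
[-0.15, 0.51, 2.46] 0.0
[-0.15, 0.51, 2.46] 0.0
[-0.15, 0.51, 2.46] 0.0
[-1.27384847  0.96231873  1.3694732   1.36580079 -0.9434099   1.57345897
  1.70996914]
```

View pics/w17r.png

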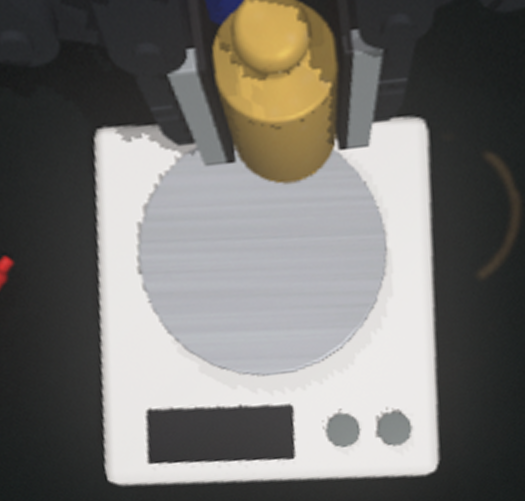

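Emit:
step_arm(
  steps=[
    [-0.3,1.3,1,0,2],
    [-0.1,0.1,2,0,2],
    [0,0,2,0,2],
    [0,0,1.5,0,2],
    [0,0,0,0,2],
  ],
)

```text
time: 54.88
position: [0.5696, 0.3543, 0.0721]
orientation: [-0.061, 0.998, 0.006, -0.025]
wrist_force: [0.8, 0.1, -1.1]
finger_gap: 0.279
```

```bash
python3 -c "
from h import *
plan(.570,.356,.046,st=3.5)"
```

```text
t 54.88 pos [0.5696 0.3543 0.0721] jaw 96.9 tilt z [-0.05   0.008 -0.999] F [ 0.8  0.1 -1.1] gap 2.38 j7 1.72
n 1 total tool delta cm [-0.19  0.13  2.6 ] roll 0
[-0.19, 0.13, 2.6] 0.0
```

Emit:
step_arm(
  steps=[
    [-0.1,0.1,0.8,0,2],
    [-0.1,0,0.8,0,2],
    [0,0,0.7,0,2],
    [0,0,0,0,2],
  ],
)

```text
time: 55.38
position: [0.571, 0.3558, 0.0486]
orientation: [-0.061, 0.998, 0.006, -0.024]
wrist_force: [0.4, -0.4, -1.1]
finger_gap: 0.279
```

Emit:
step_arm(
  steps=[
    [0,0,0.2,0,2],
  ],
)

```text
time: 55.5
position: [0.5712, 0.3558, 0.047]
orientation: [-0.061, 0.998, 0.006, -0.023]
wrist_force: [-0.2, -0.5, -1.0]
finger_gap: 0.28
```

Emit:
step_arm(
  steps=[
    [0,0,0.1,0,2],
  ],
)

```text
time: 55.62
position: [0.5712, 0.3559, 0.046]
orientation: [-0.061, 0.998, 0.006, -0.023]
wrist_force: [0.4, -0.1, -1.0]
finger_gap: 0.276
```

Emit:
step_arm(
  steps=[
    [0,0,0.1,0,2],
  ],
)

```text
time: 55.75
position: [0.5713, 0.3559, 0.0452]
orientation: [-0.061, 0.998, 0.006, -0.023]
wrist_force: [-0.9, 0.4, -1.8]
finger_gap: 0.28
```

Emit:
step_arm(
  steps=[
    [0,0,0.1,0,2],
  ],
)

```text
time: 55.88
position: [0.5713, 0.356, 0.0443]
orientation: [-0.061, 0.998, 0.006, -0.023]
wrist_force: [0.0, -0.7, 0.0]
finger_gap: 0.276
```

Emit:
step_arm(
  steps=[
    [0,0,0.1,0,2],
  ],
)

```text
time: 56.0
position: [0.5712, 0.356, 0.0434]
orientation: [-0.061, 0.998, 0.006, -0.023]
wrist_force: [-2.8, -0.9, 6.1]
finger_gap: 0.277
```

Emit:
step_arm(
  steps=[
    [0,0,0.1,0,2],
  ],
)

```text
time: 56.12
position: [0.5713, 0.356, 0.0433]
orientation: [-0.061, 0.998, 0.006, -0.023]
wrist_force: [-4.1, -1.9, 10.0]
finger_gap: 0.28
```

Emit:
step_arm(
  steps=[
    [0,0,0,0,2.2],
    [0,0,0,0,2.6],
    [0,0,0,0,3.2],
    [0,0,0,0,4],
    [0,0,0,0,5],
    [0,0,0,0,5],
  ],
)

```text
time: 56.88
position: [0.5715, 0.356, 0.0433]
orientation: [-0.061, 0.998, 0.006, -0.023]
wrist_force: [0.1, -0.9, -0.0]
finger_gap: 0.583
```

Emit:
step_arm(
  steps=[
    [0,0,-1,0,5],
    [0,0,-2,0,5],
    [0,0,-3,0,5],
    [0,0,-3,0,5],
    [0,0,-2,0,5],
    [0,0,-1,0,5],
    [0,0,0,0,5],
  ],
)

```text
time: 57.75
position: [0.5782, 0.354, 0.1731]
orientation: [-0.06, 0.998, 0.007, -0.021]
wrist_force: [-0.7, 0.1, -0.1]
finger_gap: 0.585
```

```bash
python3 -c "
from h import *
plan(.602,-.246,.17,st=3.5);print(manip.sense()['joints'])
c=manip.get_calibration('wrist')
p,d=manip.capture('wrist');cv2.imwrite('pics/w18.png',p)
cv2.imwrite('pics/w18r.png',rect(c,p,.47,.67,.25,.46,.036,.4))"
```

```text
t 57.75 pos [0.5782 0.354  0.1731] jaw 96.9 tilt z [-0.042  0.011 -0.999] F [-0.7  0.1 -0.1] gap 5.0 j7 1.67
n 18 total tool delta cm [  4.85 -59.85  -0.42] roll 0
[0.27, -3.33, -0.02] 0.0
[0.27, -3.33, -0.02] 0.0
[0.27, -3.33, -0.02] 0.0
[0.27, -3.33, -0.02] 0.0
[0.27, -3.33, -0.02] 0.0
[0.27, -3.33, -0.02] 0.0
[0.27, -3.33, -0.02] 0.0
[0.27, -3.33, -0.02] 0.0
[0.27, -3.33, -0.02] 0.0
[0.27, -3.33, -0.02] 0.0
[0.27, -3.33, -0.02] 0.0
[0.27, -3.33, -0.02] 0.0
[0.27, -3.33, -0.02] 0.0
[0.27, -3.33, -0.02] 0.0
[0.27, -3.33, -0.02] 0.0
[0.27, -3.33, -0.02] 0.0
[0.27, -3.33, -0.02] 0.0
[0.27, -3.33, -0.02] 0.0
[-1.25538058  0.95100451  1.3765683   1.28891316 -0.93685343  1.6234984
  1.66577382]
```

View pics/w18r.png

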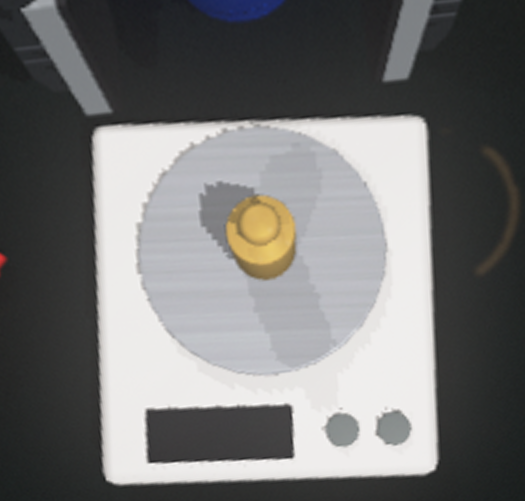

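The weight stands at (265,249) in the rectified picture and the pan centre is (262,250), so it is within about 1 mm of centre. Now I put things back, beaker first.

Emit:
step_arm(
  steps=[
    [0.2,-3,0,0,5],
    [0.3,-4.5,0,0,6],
    [0.4,-5,0,0,6.8],
    [0.4,-5,0,0,6.8],
    [0.4,-5,0,0,6.8],
    [0.4,-4.5,0,0,6.8],
    [0.2,-3,0,0,6.8],
    [0,0,0,0,6.8],
  ],
)

```text
time: 58.8
position: [0.5873, 0.0472, 0.1584]
orientation: [-0.063, 0.998, 0.005, -0.028]
wrist_force: [0.1, 0.0, 1.9]
finger_gap: 0.796
```

```bash
python3 -c "
from h import *
plan(.602,-.246,.17,jaw=97,st=5);print(manip.sense()['joints'])"
```

```text
t 58.8 pos [0.5873 0.0472 0.1584] jaw 97.2 tilt z [-0.057  0.006 -0.998] F [0.1 0.  1.9] gap 6.8 j7 2.18
n 6 total tool delta cm [  2.28 -29.26  -1.42] roll 0.2
[0.38, -4.88, -0.24] 0.0
[0.38, -4.88, -0.24] 0.0
[0.38, -4.88, -0.24] 0.0
[0.37, -4.88, -0.24] 0.0
[0.37, -4.88, -0.24] 0.0
[0.37, -4.88, -0.24] 0.0
[-0.969768    0.83516135  1.41336041  1.55987955 -0.80690726  1.51459518
  2.18110172]
```

Emit:
step_arm(
  steps=[
    [0.3,-3,-0.4,0,6.8],
    [0.4,-4.5,-0.4,0,6.8],
    [0.4,-5,-0.4,0,6.8],
    [0.4,-5,-0.4,0,6.8],
    [0.4,-5,-0.2,0,6.8],
    [0.2,-3,0,0,6.8],
    [0,0,0,0,6.8],
  ],
)

```text
time: 59.68
position: [0.6022, -0.2043, 0.1658]
orientation: [-0.07, 0.997, 0.007, -0.034]
wrist_force: [0.7, 1.2, 0.6]
finger_gap: 0.793
```

```bash
python3 -c "
from h import *
plan(.602,-.246,.12,jaw=97,st=5);print(manip.sense()['joints'])"
```

```text
t 59.67 pos [ 0.6022 -0.2043  0.1658] jaw 98.0 tilt z [-0.068  0.009 -0.998] F [0.7 1.2 0.6] gap 6.78 j7 2.52
n 2 total tool delta cm [ 0.3  -4.21  4.54] roll 1.0
[0.15, -2.11, 2.27] 0.5
[0.13, -2.11, 2.27] 0.5
[-0.45146771  0.85297117  1.30507011  1.39557143 -0.77367084  1.54357148
  2.52107742]
```

Emit:
step_arm(
  steps=[
    [0.2,-2,1,0.5,6.8],
    [0.1,-2,1.5,0,6.8],
    [0,0,1,0,6.8],
    [0,0,0,0,6.8],
    [0,0,0,0,6.8],
  ],
)

```text
time: 60.3
position: [0.6058, -0.2338, 0.1263]
orientation: [-0.072, 0.997, 0.009, -0.035]
wrist_force: [-0.2, -0.1, 0.3]
finger_gap: 0.795
```

```bash
python3 -c "
from h import *
plan(.601,-.246,.06,st=5)
c=manip.get_calibration('wrist')
p,d=manip.capture('wrist');cv2.imwrite('pics/w19.png',p)
cv2.imwrite('pics/w19r.png',rect(c,p,.54,.74,-.31,-.1,.005,.4))"
```

```text
t 60.3 pos [ 0.6058 -0.2338  0.1263] jaw 98.2 tilt z [-0.071  0.012 -0.997] F [-0.2 -0.1  0.3] gap 6.79 j7 2.57
n 2 total tool delta cm [ 0.2  -1.29  6.63] roll 0
[0.1, -0.64, 3.32] 0.0
[0.1, -0.64, 3.32] 0.0
```

View pics/w19r.png

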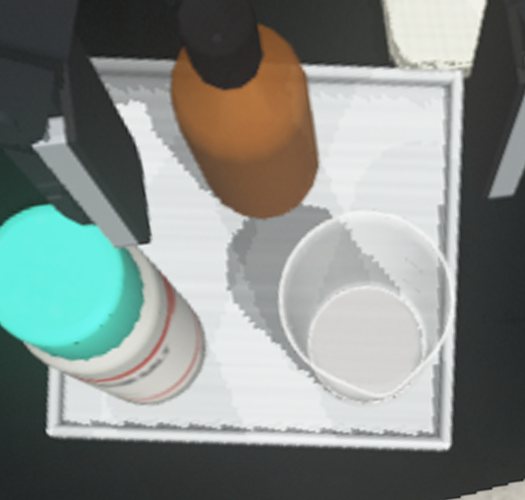

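Emit:
step_arm(
  steps=[
    [0.2,-1.2,1,0,6.6],
    [0,0,1.5,0,6.6],
    [0,0,0,0,6.6],
    [0,0,0,0,6.6],
  ],
)

```text
time: 60.85
position: [0.604, -0.2457, 0.0997]
orientation: [-0.072, 0.997, 0.009, -0.035]
wrist_force: [0.5, -0.1, 0.3]
finger_gap: 0.768
```

```bash
python3 -c "
from h import *
plan(.601,-.247,.02,st=5)"
```

```text
t 60.85 pos [ 0.604  -0.2457  0.0997] jaw 98.3 tilt z [-0.071  0.013 -0.997] F [ 0.5 -0.1  0.3] gap 6.56 j7 2.6
n 2 total tool delta cm [-0.22 -0.26  7.97] roll 0
[-0.11, -0.13, 3.99] 0.0
[-0.11, -0.13, 3.99] 0.0
```

Emit:
step_arm(
  steps=[
    [-0.1,-0.1,1.5,0,6.6],
    [-0.1,-0.1,2,0,6.6],
    [0,0,2,0,6.6],
    [0,0,1.3,0,6.6],
    [0,0,0,0,6.6],
  ],
)

```text
time: 61.48
position: [0.6007, -0.2459, 0.0256]
orientation: [-0.072, 0.997, 0.009, -0.036]
wrist_force: [-0.3, -0.1, -0.5]
finger_gap: 0.77
```

```bash
python3 -c "
from h import *
plan(.601,-.247,.02,st=5)"
```

```text
t 61.48 pos [ 0.6007 -0.2459  0.0256] jaw 98.3 tilt z [-0.072  0.014 -0.997] F [-0.3 -0.1 -0.5] gap 6.58 j7 2.63
n 1 total tool delta cm [-0.05 -0.12  0.55] roll 0
[-0.05, -0.12, 0.55] 0.0
```

Emit:
step_arm(
  steps=[
    [0,-0.1,0.4,0,6.2],
    [0,0,0,0,5.8],
    [0,0,0,0,5.5],
    [0,0,0,0,5.2],
    [0,0,0,0,4.9],
    [0,0,0,0,4.8],
    [0,0,0,0,4.8],
  ],
  grip_force=20,
)

```text
time: 62.35
position: [0.6016, -0.2476, 0.0234]
orientation: [-0.073, 0.997, 0.009, -0.034]
wrist_force: [-0.0, 0.2, -0.6]
finger_gap: 0.603
```

Emit:
step_arm(
  steps=[
    [0,0,-1,0,4.8],
    [0,0,-2,0,4.8],
    [0,0,-3,0,4.8],
    [0,0,-4,0,4.8],
    [0,0,-3,0,4.8],
    [0,0,-1.5,0,4.8],
    [0,0,0,0,4.8],
  ],
)

```text
time: 63.22
position: [0.6121, -0.2508, 0.1798]
orientation: [-0.072, 0.997, 0.007, -0.033]
wrist_force: [0.3, -0.7, -1.2]
finger_gap: 0.6
```

```bash
python3 -c "
from h import *
plan(.614,.009,.17,st=4);print(manip.sense()['joints'])
p,d=manip.capture('wrist');cv2.imwrite('pics/w20.png',p)"
```

```text
t 63.23 pos [ 0.6121 -0.2508  0.1798] jaw 98.2 tilt z [-0.066  0.009 -0.998] F [ 0.3 -0.7 -1.2] gap 5.12 j7 2.56
n 7 total tool delta cm [-3.99 25.66  1.2 ] roll 0
[-0.57, 3.67, 0.17] 0.0
[-0.57, 3.67, 0.17] 0.0
[-0.57, 3.67, 0.17] 0.0
[-0.57, 3.67, 0.17] 0.0
[-0.57, 3.67, 0.17] 0.0
[-0.57, 3.67, 0.17] 0.0
[-0.57, 3.67, 0.17] 0.0
[-0.33067293  0.87105145  1.27772299  1.29368474 -0.779135    1.58544328
  2.55552854]
```

View pics/w20.png

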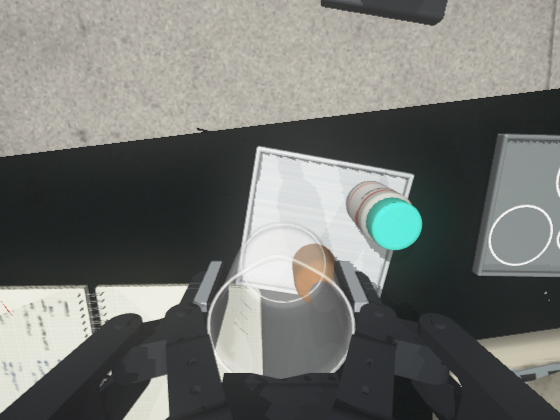

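Emit:
step_arm(
  steps=[
    [-0.4,2.5,-0.1,0,4.8],
    [-0.5,3.4,-0.1,0,4.8],
    [-0.6,3.8,-0.1,0,4.8],
    [-0.6,3.8,-0.1,0,4.8],
    [-0.6,3.5,-0.1,0,4.8],
    [-0.5,2.5,-0.1,0,4.8],
    [0,0,0,0,4.8],
  ],
)

```text
time: 64.15
position: [0.6121, -0.045, 0.1758]
orientation: [-0.071, 0.997, 0.009, -0.04]
wrist_force: [-0.2, -1.1, -0.1]
finger_gap: 0.602
```

```bash
python3 -c "
from h import *
plan(.614,.009,.17,st=4);print(manip.sense()['joints'])"
```

```text
t 64.15 pos [ 0.6121 -0.045   0.1758] jaw 98.1 tilt z [-0.082  0.013 -0.997] F [-0.2 -1.1 -0.1] gap 5.14 j7 2.3
n 2 total tool delta cm [-1.    5.31  0.63] roll 0
[-0.5, 2.65, 0.32] 0.0
[-0.5, 2.65, 0.32] 0.0
[-0.73465347  0.83763376  1.3500779   1.43519571 -0.77927017  1.57569564
  2.29912263]
```

Emit:
step_arm(
  steps=[
    [-0.4,2.5,0,0,4.8],
    [-0.4,2.3,1,0,4.8],
    [0,0,2,0,4.8],
    [0,0,2,0,4.8],
    [0,0,1,0,4.8],
    [0,0,0,0,4.8],
  ],
)

```text
time: 64.9
position: [0.6047, 0.0004, 0.1084]
orientation: [-0.067, 0.997, 0.009, -0.044]
wrist_force: [-0.3, -0.6, -0.1]
finger_gap: 0.598
```

```bash
python3 -c "
from h import *
plan(.613,.009,.035,st=4)
c=manip.get_calibration('wrist')
p,d=manip.capture('wrist');cv2.imwrite('pics/w21.png',p)"
```

```text
t 64.9 pos [6.047e-01 4.000e-04 1.084e-01] jaw 97.6 tilt z [-0.088  0.011 -0.996] F [-0.3 -0.6 -0.1] gap 5.11 j7 2.26
n 2 total tool delta cm [-1.57  0.58  7.25] roll 0
[-0.78, 0.29, 3.62] 0.0
[-0.78, 0.29, 3.62] 0.0
```

View pics/w21.png

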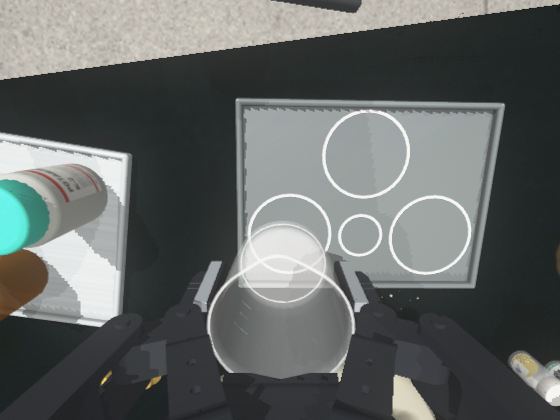

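Emit:
step_arm(
  steps=[
    [-0.7,0.4,1.5,0,4.8],
    [-0.5,0.2,2,0,4.8],
    [-0.2,0,2,0,4.8],
    [0,0,1,0,4.8],
    [0,0,0,0,4.8],
  ],
)

```text
time: 65.58
position: [0.6132, 0.0091, 0.0385]
orientation: [-0.067, 0.997, 0.009, -0.043]
wrist_force: [-0.5, -0.7, -0.4]
finger_gap: 0.604
```

```bash
python3 -c "
from h import *
plan(.613,.009,.027,st=4)"
```

```text
t 65.58 pos [0.6132 0.0091 0.0385] jaw 97.6 tilt z [-0.087  0.011 -0.996] F [-0.5 -0.7 -0.4] gap 5.16 j7 2.28
n 1 total tool delta cm [-0.07 -0.04  1.14] roll 0
[-0.07, -0.04, 1.14] 0.0
```

Emit:
step_arm(
  steps=[
    [0,0,0.6,0,4.8],
    [0,0,0.3,0,4.8],
    [0,0,0,0,4.8],
  ],
)

```text
time: 65.95
position: [0.6129, 0.0089, 0.03]
orientation: [-0.067, 0.997, 0.008, -0.042]
wrist_force: [0.1, -0.3, -0.0]
finger_gap: 0.599
```

Emit:
step_arm(
  steps=[
    [0,0,0.15,0,4.8],
  ],
)

```text
time: 66.08
position: [0.613, 0.0088, 0.0289]
orientation: [-0.067, 0.997, 0.008, -0.042]
wrist_force: [-0.0, 0.3, -0.0]
finger_gap: 0.604
```

Emit:
step_arm(
  steps=[
    [0,0,0.15,0,4.8],
  ],
)

```text
time: 66.2
position: [0.613, 0.0088, 0.0275]
orientation: [-0.067, 0.997, 0.008, -0.042]
wrist_force: [0.3, 0.5, -0.6]
finger_gap: 0.599
```

Emit:
step_arm(
  steps=[
    [0,0,0.15,0,4.8],
  ],
)

```text
time: 66.32
position: [0.613, 0.0088, 0.0261]
orientation: [-0.067, 0.997, 0.008, -0.042]
wrist_force: [0.2, 0.6, -0.5]
finger_gap: 0.597
```

Emit:
step_arm(
  steps=[
    [0,0,0.12,0,4.8],
  ],
)

```text
time: 66.45
position: [0.6129, 0.0089, 0.0248]
orientation: [-0.067, 0.997, 0.008, -0.042]
wrist_force: [-0.4, 0.2, -0.0]
finger_gap: 0.604
```

Emit:
step_arm(
  steps=[
    [0,0,0.12,0,4.8],
  ],
)

```text
time: 66.58
position: [0.6128, 0.0089, 0.0238]
orientation: [-0.067, 0.997, 0.009, -0.042]
wrist_force: [-2.4, 1.3, 9.0]
finger_gap: 0.6
```

Emit:
step_arm(
  steps=[
    [0,0,0.1,0,4.8],
  ],
)

```text
time: 66.7
position: [0.6129, 0.009, 0.0238]
orientation: [-0.067, 0.997, 0.009, -0.041]
wrist_force: [-4.4, 1.8, 12.3]
finger_gap: 0.603
```

Emit:
step_arm(
  steps=[
    [0,0,0,0,5],
    [0,0,0,0,5.4],
    [0,0,0,0,6],
    [0,0,0,0,6.6],
    [0,0,0,0,6.8],
    [0,0,0,0,6.8],
  ],
)

```text
time: 67.45
position: [0.6129, 0.0089, 0.0236]
orientation: [-0.067, 0.997, 0.009, -0.041]
wrist_force: [0.1, -0.3, -0.7]
finger_gap: 0.795
```

Emit:
step_arm(
  steps=[
    [0,0,-1,0,6.8],
    [0,0,-2,0,6.8],
    [0,0,-3,0,6.8],
    [0,0,-3.5,0,6.8],
    [0,0,-3,0,6.8],
    [0,0,-1.5,0,6.8],
    [0,0,0,0,6.8],
  ],
)

```text
time: 68.32
position: [0.6257, 0.0057, 0.1747]
orientation: [-0.066, 0.997, 0.008, -0.039]
wrist_force: [-0.1, -0.7, -0.7]
finger_gap: 0.796
```

```bash
python3 -c "
from h import *
plan(.602,-.159,.17,st=4);print(manip.sense()['joints'])
c=manip.get_calibration('wrist')
p,d=manip.capture('wrist');cv2.imwrite('pics/w22.png',p)
cv2.imwrite('pics/w22r.png',rect(c,p,.54,.69,-.07,.14,.006,.4))"
```

```text
t 68.33 pos [0.6257 0.0057 0.1747] jaw 97.5 tilt z [-0.079  0.01  -0.997] F [-0.1 -0.7 -0.7] gap 6.8 j7 2.21
n 5 total tool delta cm [  4.48 -16.03   0.49] roll 0
[0.9, -3.21, 0.1] 0.0
[0.9, -3.21, 0.1] 0.0
[0.9, -3.21, 0.1] 0.0
[0.9, -3.21, 0.1] 0.0
[0.9, -3.21, 0.1] 0.0
[-0.79264696  0.85839176  1.34530652  1.4030453  -0.80211025  1.58724259
  2.20614929]
```

View pics/w22r.png

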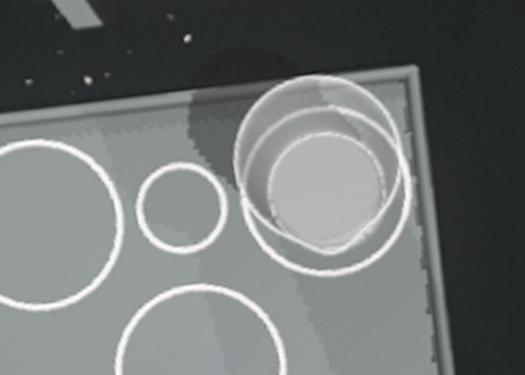

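Beaker base (326,190) against ring centre (327,191): it is centred on its ring. Next the jar.

Emit:
step_arm(
  steps=[
    [0.6,-2.2,-0.1,0,6.6],
    [0.9,-3.2,-0.1,0,6.6],
    [1,-3.6,-0.1,0,6.6],
    [1,-3.6,-0.1,0,6.6],
    [0.7,-2.4,0,0,6.6],
    [0,0,0,0,6.6],
  ],
)

```text
time: 69.12
position: [0.5973, -0.1584, 0.1713]
orientation: [-0.063, 0.997, 0.008, -0.045]
wrist_force: [0.3, -0.0, -1.0]
finger_gap: 0.775
```

```bash
python3 -c "
from h import *
plan(.602,-.159,.11,st=4);print(manip.sense()['joints'])"
```

```text
t 69.12 pos [ 0.5973 -0.1584  0.1713] jaw 97.2 tilt z [-0.091  0.011 -0.996] F [ 0.3 -0.  -1. ] gap 6.62 j7 2.45
n 2 total tool delta cm [-1.   -0.25  6.06] roll 0
[-0.5, -0.13, 3.03] 0.0
[-0.5, -0.13, 3.03] 0.0
[-0.54163857  0.84132176  1.32579345  1.41950989 -0.75731006  1.56615631
  2.44808821]
```

Emit:
step_arm(
  steps=[
    [-0.5,-0.2,1.5,0,6.6],
    [-0.3,0,2,0,6.6],
    [-0.2,0,2,0,6.6],
    [0,0,0.5,0,6.6],
    [0,0,0,0,6.6],
    [0,0,0,0,6.6],
  ],
)

```text
time: 69.88
position: [0.602, -0.1547, 0.103]
orientation: [-0.066, 0.997, 0.009, -0.047]
wrist_force: [-0.2, 0.4, -0.3]
finger_gap: 0.771
```

```bash
python3 -c "
from h import *
plan(.602,-.159,.06,st=4)
c=manip.get_calibration('wrist')
p,d=manip.capture('wrist');cv2.imwrite('pics/w23.png',p)"
```

```text
t 69.88 pos [ 0.602  -0.1547  0.103 ] jaw 97.5 tilt z [-0.095  0.012 -0.995] F [-0.2  0.4 -0.3] gap 6.59 j7 2.47
n 2 total tool delta cm [-0.35 -0.54  4.28] roll 0
[-0.17, -0.27, 2.14] 0.0
[-0.17, -0.27, 2.14] 0.0
```

View pics/w23.png

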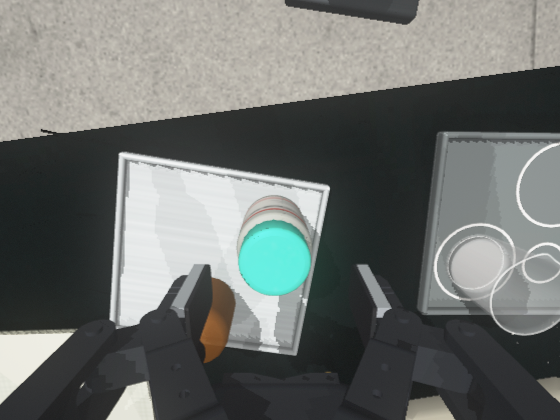

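Emit:
step_arm(
  steps=[
    [-0.2,-0.4,1.5,0,6.6],
    [-0.2,-0.1,1.5,0,6.6],
    [0,0,1.3,0,6.6],
    [0,0,0,0,6.6],
  ],
)

```text
time: 70.42
position: [0.6026, -0.1591, 0.0569]
orientation: [-0.066, 0.997, 0.009, -0.047]
wrist_force: [-0.1, -0.3, -0.5]
finger_gap: 0.769
```

```bash
python3 -c "
from h import *
plan(.602,-.159,.026,st=4)"
```

```text
t 70.42 pos [ 0.6026 -0.1591  0.0569] jaw 97.5 tilt z [-0.095  0.012 -0.995] F [-0.1 -0.3 -0.5] gap 6.57 j7 2.5
n 1 total tool delta cm [-0.23 -0.06  3.08] roll 0
[-0.23, -0.06, 3.08] 0.0
```

Emit:
step_arm(
  steps=[
    [-0.1,0,1.2,0,6.4],
    [-0.1,0,1.2,0,6.2],
    [0,0,0.6,0,6],
    [0,0,0,0,5.5],
    [0,0,0,0,5.2],
  ],
)

```text
time: 71.05
position: [0.6019, -0.1585, 0.025]
orientation: [-0.066, 0.997, 0.009, -0.047]
wrist_force: [-0.6, 0.6, 1.2]
finger_gap: 0.605
```

Emit:
step_arm(
  steps=[
    [0,0,0,0,4.9],
    [0,0,0,0,4.6],
    [0,0,0,0,4.3],
    [0,0,0,0,4.2],
    [0,0,0,0,4.2],
  ],
  grip_force=30,
)

```text
time: 71.68
position: [0.6022, -0.1585, 0.0257]
orientation: [-0.066, 0.997, 0.009, -0.046]
wrist_force: [0.7, 0.1, -1.0]
finger_gap: 0.541
```

Emit:
step_arm(
  steps=[
    [0,0,-1,0,4],
    [0,0,-2,0,4],
    [0,0,-3,0,4],
    [0,0,-4,0,4],
    [0,0,-3,0,4],
    [0,0,-1.5,0,4],
    [0,0,0,0,4],
  ],
  grip_force=35,
)

```text
time: 72.55
position: [0.6164, -0.1617, 0.1814]
orientation: [-0.065, 0.997, 0.007, -0.045]
wrist_force: [0.5, 0.8, -2.1]
finger_gap: 0.535
```

```bash
python3 -c "
from h import *
plan(.599,.1245,.17,st=4);print(manip.sense()['joints'])
p,d=manip.capture('wrist');cv2.imwrite('pics/w24.png',p)"
```

```text
t 72.55 pos [ 0.6164 -0.1617  0.1814] jaw 97.4 tilt z [-0.09   0.009 -0.996] F [ 0.5  0.8 -2.1] gap 4.57 j7 2.43
n 8 total tool delta cm [-2.1  28.58  1.55] roll 0
[-0.26, 3.57, 0.19] 0.0
[-0.26, 3.57, 0.19] 0.0
[-0.26, 3.57, 0.19] 0.0
[-0.26, 3.57, 0.19] 0.0
[-0.26, 3.57, 0.19] 0.0
[-0.26, 3.57, 0.19] 0.0
[-0.26, 3.57, 0.19] 0.0
[-0.26, 3.57, 0.19] 0.0
[-0.49965043  0.85735904  1.30782535  1.34436074 -0.7662899   1.59966557
  2.42894052]
```

View pics/w24.png

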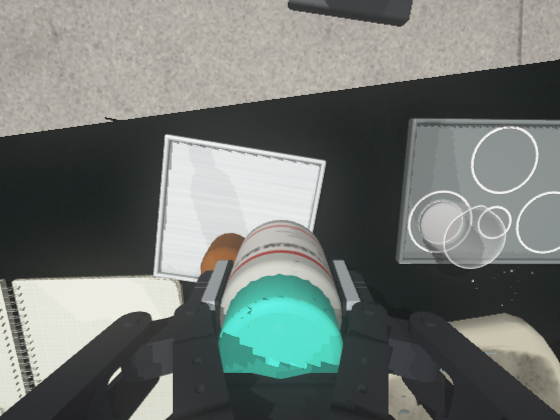

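Emit:
step_arm(
  steps=[
    [-0.2,2.5,-0.1,0,4],
    [-0.3,3.6,-0.1,0,4],
    [-0.3,4,-0.1,0,4],
    [-0.3,4,-0.1,0,4],
    [-0.3,4,-0.1,0,4],
    [-0.3,2.5,-0.1,0,4],
    [0,0,0,0,4],
  ],
)

```text
time: 73.47
position: [0.6024, 0.0527, 0.1789]
orientation: [-0.064, 0.997, 0.009, -0.053]
wrist_force: [-1.0, -0.1, -0.8]
finger_gap: 0.536
```

```bash
python3 -c "
from h import *
plan(.6,.1245,.17,st=4);print(manip.sense()['joints'])"
```

```text
t 73.47 pos [0.6024 0.0527 0.1789] jaw 97.2 tilt z [-0.106  0.011 -0.994] F [-1.  -0.1 -0.8] gap 4.58 j7 2.14
n 2 total tool delta cm [-0.78  7.13  0.99] roll 0
[-0.39, 3.57, 0.49] 0.0
[-0.39, 3.57, 0.49] 0.0
[-0.89337313  0.84562748  1.36811432  1.43594292 -0.78951461  1.61137825
  2.13993225]
```

Emit:
step_arm(
  steps=[
    [-0.3,2.5,0,0,4],
    [-0.4,2.8,0,0,4],
    [-0.3,1.2,1,0,4],
    [0,0,2,0,4],
    [0,0,1.5,0,4],
    [0,0,0,0,4],
  ],
)

```text
time: 74.22
position: [0.5962, 0.1129, 0.1265]
orientation: [-0.058, 0.997, 0.008, -0.056]
wrist_force: [-0.1, 0.1, -1.1]
finger_gap: 0.538
```

```bash
python3 -c "
from h import *
plan(.599,.1245,.06,st=4);print(manip.sense()['joints'])"
```

```text
t 74.22 pos [0.5962 0.1129 0.1265] jaw 96.6 tilt z [-0.113  0.009 -0.994] F [-0.1  0.1 -1.1] gap 4.59 j7 2.06
n 2 total tool delta cm [-1.15  0.98  6.59] roll 0
[-0.58, 0.49, 3.3] 0.0
[-0.58, 0.49, 3.3] 0.0
[-0.98157574  0.90344737  1.3365492   1.48904791 -0.84631722  1.54751617
  2.06390773]
```

Emit:
step_arm(
  steps=[
    [-0.5,0.8,1.5,0,4],
    [-0.4,0.2,2,0,4],
    [-0.2,0,2,0,4],
    [0,0,0.8,0,4],
    [0,0,0,0,4],
  ],
)

```text
time: 74.85
position: [0.599, 0.1242, 0.058]
orientation: [-0.058, 0.997, 0.007, -0.056]
wrist_force: [-0.4, -0.7, -0.2]
finger_gap: 0.536
```

```bash
python3 -c "
from h import *
plan(.599,.1245,.03,st=4)"
```

```text
t 74.85 pos [0.599  0.1242 0.058 ] jaw 96.6 tilt z [-0.113  0.008 -0.994] F [-0.4 -0.7 -0.2] gap 4.58 j7 2.08
n 1 total tool delta cm [-0.32 -0.04  2.78] roll 0
[-0.32, -0.04, 2.78] 0.0
```

Emit:
step_arm(
  steps=[
    [-0.2,0,1.2,0,4],
    [-0.1,0,1,0,4],
    [0,0,0.4,0,4],
    [0,0,0,0,4],
  ],
)

```text
time: 75.35
position: [0.5996, 0.1247, 0.031]
orientation: [-0.058, 0.997, 0.008, -0.056]
wrist_force: [-1.0, -0.0, -1.1]
finger_gap: 0.54
```

Emit:
step_arm(
  steps=[
    [0,0,0.15,0,4],
  ],
)

```text
time: 75.47
position: [0.5997, 0.1246, 0.0299]
orientation: [-0.058, 0.997, 0.008, -0.055]
wrist_force: [-0.3, -0.1, -1.3]
finger_gap: 0.533
```

Emit:
step_arm(
  steps=[
    [0,0,0.12,0,4],
  ],
)

```text
time: 75.6
position: [0.5996, 0.1246, 0.0288]
orientation: [-0.058, 0.997, 0.008, -0.055]
wrist_force: [-0.4, -0.1, -1.2]
finger_gap: 0.537
```

Emit:
step_arm(
  steps=[
    [0,0,0.1,0,4],
  ],
)

```text
time: 75.72
position: [0.5996, 0.1246, 0.028]
orientation: [-0.058, 0.997, 0.008, -0.055]
wrist_force: [-0.0, 0.3, -1.3]
finger_gap: 0.533
```

Emit:
step_arm(
  steps=[
    [0,0,0.1,0,4],
  ],
)

```text
time: 75.85
position: [0.5996, 0.1247, 0.027]
orientation: [-0.058, 0.997, 0.008, -0.055]
wrist_force: [0.4, 0.3, -1.1]
finger_gap: 0.538
```

Emit:
step_arm(
  steps=[
    [0,0,0.1,0,4],
  ],
)

```text
time: 75.97
position: [0.5996, 0.1246, 0.0267]
orientation: [-0.058, 0.997, 0.008, -0.055]
wrist_force: [-2.5, 0.7, 7.9]
finger_gap: 0.538
```

Emit:
step_arm(
  steps=[
    [0,0,0.1,0,4],
  ],
)

```text
time: 76.1
position: [0.5996, 0.1247, 0.0267]
orientation: [-0.058, 0.997, 0.008, -0.054]
wrist_force: [-3.9, 0.7, 8.8]
finger_gap: 0.537
```

Emit:
step_arm(
  steps=[
    [0,0,0,0,4.4],
    [0,0,0,0,4.9],
    [0,0,0,0,5.5],
    [0,0,0,0,6.1],
    [0,0,0,0,6.2],
    [0,0,0,0,6.2],
  ],
)

```text
time: 76.85
position: [0.5999, 0.1246, 0.0268]
orientation: [-0.058, 0.997, 0.008, -0.054]
wrist_force: [0.5, 0.3, -0.5]
finger_gap: 0.725
```

Emit:
step_arm(
  steps=[
    [0,0,-1,0,6.2],
    [0,0,-2,0,6.2],
    [0,0,-3,0,6.2],
    [0,0,-3.5,0,6.2],
    [0,0,-3,0,6.2],
    [0,0,-1.5,0,6.2],
    [0,0,0,0,6.2],
  ],
)

```text
time: 77.72
position: [0.6167, 0.1218, 0.1776]
orientation: [-0.057, 0.997, 0.007, -0.052]
wrist_force: [0.2, 0.3, -0.0]
finger_gap: 0.729
```

```bash
python3 -c "
from h import *
plan(.675,-.204,.18,st=4.5);print(manip.sense()['joints'])
c=manip.get_calibration('wrist')
p,d=manip.capture('wrist');cv2.imwrite('pics/w25.png',p)
cv2.imwrite('pics/w25r.png',rect(c,p,.52,.69,-.04,.18,.006,.4))"
```

```text
t 77.72 pos [0.6167 0.1218 0.1776] jaw 96.5 tilt z [-0.104  0.009 -0.995] F [ 0.2  0.3 -0. ] gap 6.22 j7 2.01
n 8 total tool delta cm [ -2.01 -33.02  -1.13] roll 0
[-0.25, -4.13, -0.14] 0.0
[-0.25, -4.13, -0.14] 0.0
[-0.25, -4.13, -0.14] 0.0
[-0.25, -4.13, -0.14] 0.0
[-0.25, -4.13, -0.14] 0.0
[-0.25, -4.13, -0.14] 0.0
[-0.25, -4.13, -0.14] 0.0
[-0.25, -4.13, -0.14] 0.0
[-0.94765591  0.88257442  1.35119905  1.36603507 -0.82931697  1.63667076
  2.01142168]
```

View pics/w25r.png

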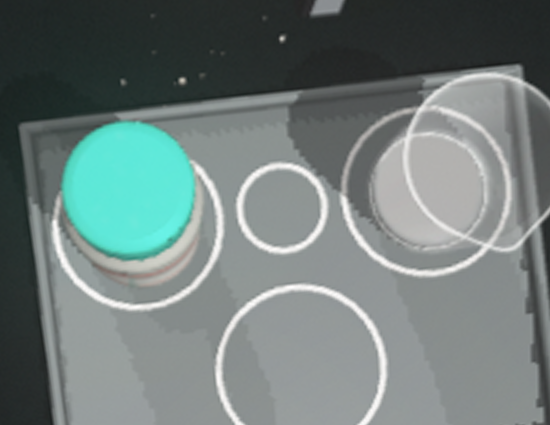

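The jar is on its ring, with its base at about (143,227) and the ring centre at (138,228). Last is the bottle.

Emit:
step_arm(
  steps=[
    [-0.2,-3,-0.2,0,6.5],
    [-0.2,-4.2,-0.2,0,6.5],
    [-0.3,-4.5,-0.2,0,6.5],
    [-0.3,-4.8,-0.2,0,6.5],
    [-0.3,-4.5,-0.2,0,6.5],
    [-0.2,-3.5,-0.2,0,6.5],
    [0,0,0,0,6.5],
  ],
)

```text
time: 78.65
position: [0.6583, -0.1226, 0.17]
orientation: [-0.059, 0.996, 0.009, -0.06]
wrist_force: [-0.1, -0.1, 0.2]
finger_gap: 0.762
```

```bash
python3 -c "
from h import *
plan(.674,-.204,.16,st=4.5);print(manip.sense()['joints'])"
```

```text
t 78.65 pos [ 0.6583 -0.1226  0.17  ] jaw 96.7 tilt z [-0.12   0.011 -0.993] F [-0.1 -0.1  0.2] gap 6.51 j7 2.32
n 2 total tool delta cm [-0.7  -8.29  0.72] roll 0
[-0.35, -4.15, 0.36] 0.0
[-0.35, -4.15, 0.36] 0.0
[-0.47642174  0.93199389  1.26640837  1.21101719 -0.81053832  1.65942648
  2.31915283]
```

Emit:
step_arm(
  steps=[
    [-0.2,-3,0,0,6.5],
    [-0.3,-3.2,0,0,6.5],
    [-0.1,-1.5,0.5,0,6.5],
    [0,0,0,0,6.5],
    [0,0,0,0,6.5],
  ],
)

```text
time: 79.28
position: [0.6732, -0.1928, 0.1562]
orientation: [-0.062, 0.996, 0.012, -0.063]
wrist_force: [0.9, 0.7, -0.3]
finger_gap: 0.758
```

```bash
python3 -c "
from h import *
plan(.674,-.204,.11,st=4.5);print(manip.sense()['joints'])
p,d=manip.capture('wrist');cv2.imwrite('pics/w26.png',p)"
```

```text
t 79.28 pos [ 0.6732 -0.1928  0.1562] jaw 97.1 tilt z [-0.127  0.016 -0.992] F [ 0.9  0.7 -0.3] gap 6.47 j7 2.38
n 2 total tool delta cm [-0.51 -1.27  4.55] roll 0
[-0.25, -0.63, 2.28] 0.0
[-0.25, -0.63, 2.28] 0.0
[-0.31286788  0.98401827  1.22276327  1.103975   -0.83091074  1.67475538
  2.38287225]
```

View pics/w26.png

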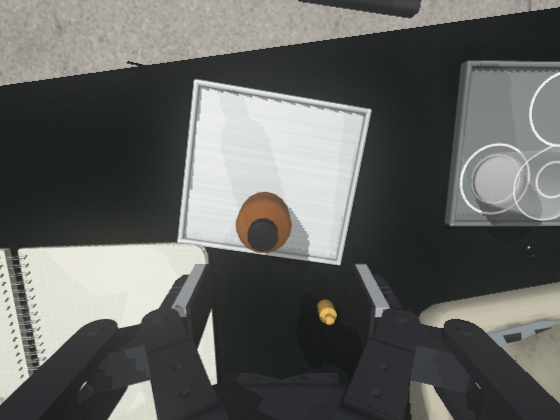

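Emit:
step_arm(
  steps=[
    [-0.3,-1.1,1.5,0,6.5],
    [-0.2,0,2,0,6.5],
    [-0.2,0,1.5,0,6.5],
    [0,0,0,0,6.5],
    [0,0,0,0,6.5],
  ],
)

```text
time: 79.95
position: [0.6754, -0.1994, 0.1005]
orientation: [-0.064, 0.996, 0.012, -0.064]
wrist_force: [-0.1, 0.6, 0.1]
finger_gap: 0.76
```

```bash
python3 -c "
from h import *
plan(.674,-.204,.06,st=4.5);print(manip.sense()['joints'])"
```

```text
t 79.95 pos [ 0.6754 -0.1994  0.1005] jaw 97.3 tilt z [-0.128  0.017 -0.992] F [-0.1  0.6  0.1] gap 6.49 j7 2.41
n 1 total tool delta cm [-0.31 -0.57  4.03] roll 0
[-0.31, -0.57, 4.03] 0.0
[-0.30952726  1.03450156  1.19322462  1.15497673 -0.85907467  1.59533703
  2.41017059]
```

Emit:
step_arm(
  steps=[
    [-0.2,-0.5,1.5,0,6.5],
    [-0.2,-0.1,1.5,0,6.5],
    [0,0,1,0,6.5],
    [0,0,0,0,6.5],
  ],
)

```text
time: 80.45
position: [0.675, -0.2048, 0.0576]
orientation: [-0.064, 0.996, 0.012, -0.063]
wrist_force: [0.7, 0.2, -0.2]
finger_gap: 0.765
```

```bash
python3 -c "
from h import *
plan(.674,-.204,.022,st=4.5)
p,d=manip.capture('wrist');cv2.imwrite('pics/w27.png',p)"
```

```text
t 80.45 pos [ 0.675  -0.2048  0.0576] jaw 97.2 tilt z [-0.128  0.016 -0.992] F [ 0.7  0.2 -0.2] gap 6.53 j7 2.43
n 1 total tool delta cm [-0.35 -0.02  3.54] roll 0
[-0.35, -0.02, 3.54] 0.0
```

View pics/w27.png

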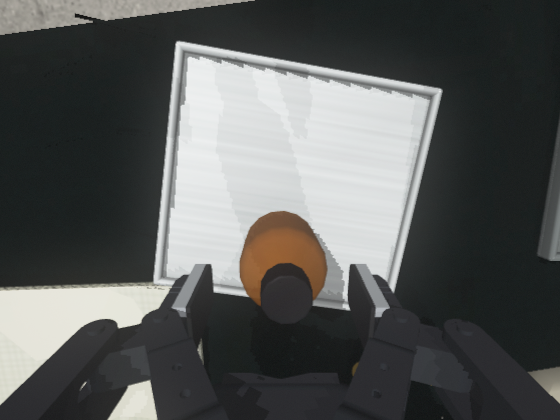

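Emit:
step_arm(
  steps=[
    [-0.2,0,1.2,0,6.4],
    [-0.2,0,1.2,0,6.2],
    [0,0,0.9,0,6],
    [0,0,0,0,5.8],
  ],
)

```text
time: 81.0
position: [0.6753, -0.2036, 0.0229]
orientation: [-0.064, 0.996, 0.012, -0.063]
wrist_force: [-0.9, -0.2, 0.2]
finger_gap: 0.681
```

```bash
python3 -c "
from h import *
plan(.674,-.204,.021,st=4.5)
p,d=manip.capture('wrist');cv2.imwrite('pics/w28.png',p)"
```

```text
t 81.0 pos [ 0.6753 -0.2036  0.0229] jaw 97.3 tilt z [-0.126  0.016 -0.992] F [-0.9 -0.2  0.2] gap 5.82 j7 2.44
n 1 total tool delta cm [ 0.11 -0.03  0.21] roll 0
[0.11, -0.03, 0.21] 0.0
```

View pics/w28.png

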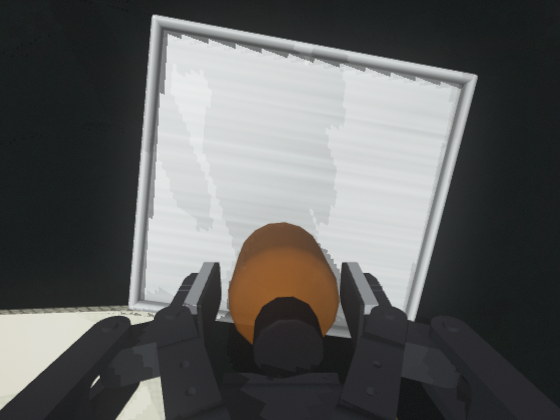

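Aligned. Close and lift.

Emit:
step_arm(
  steps=[
    [0,0,0.2,0,5.4],
    [0,0,0,0,5],
    [0,0,0,0,4.7],
    [0,0,0,0,4.4],
    [0,0,0,0,4.1],
    [0,0,0,0,4],
    [0,0,0,0,4],
  ],
  grip_force=35,
)

```text
time: 81.92
position: [0.6759, -0.2039, 0.0228]
orientation: [-0.064, 0.996, 0.012, -0.062]
wrist_force: [0.2, -0.1, 0.3]
finger_gap: 0.528
```

Emit:
step_arm(
  steps=[
    [0,0,-1,0,4],
    [0,0,-2,0,4],
    [0,0,-3,0,4],
    [0,0,-4,0,4],
    [0,0,-3,0,4],
    [0,0,-1.5,0,4],
    [0,0,0,0,4],
  ],
)

```text
time: 82.8
position: [0.6945, -0.2075, 0.1775]
orientation: [-0.064, 0.996, 0.01, -0.061]
wrist_force: [0.5, 0.7, -1.2]
finger_gap: 0.527
```

```bash
python3 -c "
from h import *
plan(.5415,.06,.18,st=4.5);print(manip.sense()['joints'])
p,d=manip.capture('wrist');cv2.imwrite('pics/w29.png',p)"
```

```text
t 82.8 pos [ 0.6945 -0.2075  0.1775] jaw 97.3 tilt z [-0.122  0.012 -0.992] F [ 0.5  0.7 -1.2] gap 4.5 j7 2.35
n 7 total tool delta cm [11.66 28.46  1.93] roll 0
[1.67, 4.07, 0.28] 0.0
[1.67, 4.07, 0.28] 0.0
[1.67, 4.07, 0.28] 0.0
[1.67, 4.07, 0.28] 0.0
[1.67, 4.07, 0.28] 0.0
[1.67, 4.07, 0.28] 0.0
[1.67, 4.07, 0.28] 0.0
[-0.23821676  1.00083044  1.20852232  0.97466194 -0.84311853  1.73117567
  2.35460223]
```

View pics/w29.png

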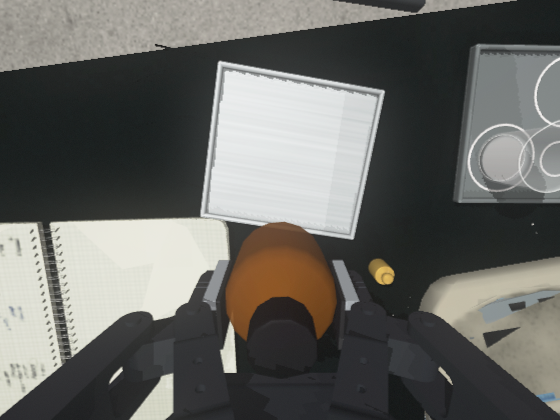

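Emit:
step_arm(
  steps=[
    [1.1,2.6,-0.2,0,4],
    [1.5,3.6,-0.2,0,4],
    [1.7,4,-0.2,0,4],
    [1.7,4,-0.2,0,4],
    [1.7,4,-0.2,0,4],
    [1.1,2.6,-0.2,0,4],
    [0,0,0,0,4],
  ],
)

```text
time: 83.72
position: [0.575, -0.0045, 0.1942]
orientation: [-0.064, 0.995, 0.012, -0.069]
wrist_force: [0.5, 0.5, -1.3]
finger_gap: 0.527
```

```bash
python3 -c "
from h import *
plan(.5415,.06,.17,st=4);print(manip.sense()['joints'])"
```

```text
t 83.72 pos [ 0.575  -0.0045  0.1942] jaw 97.2 tilt z [-0.139  0.016 -0.99 ] F [ 0.5  0.5 -1.3] gap 4.5 j7 2.23
n 2 total tool delta cm [2.13 6.73 2.97] roll 0
[1.06, 3.37, 1.48] 0.0
[1.06, 3.37, 1.48] 0.0
[-0.83920578  0.80429441  1.38881246  1.46913172 -0.73176022  1.6398261
  2.23066935]
```

Emit:
step_arm(
  steps=[
    [0.7,2.4,1,0,4],
    [0.8,2.6,1.5,0,4],
    [0.2,1.3,2,0,4],
    [-0.3,0,2,0,4],
    [-0.3,0,1.5,0,4],
    [0,0,0,0,4],
  ],
)

```text
time: 84.48
position: [0.5433, 0.0538, 0.1112]
orientation: [-0.06, 0.996, 0.011, -0.072]
wrist_force: [0.5, 0.1, -1.8]
finger_gap: 0.526
```

```bash
python3 -c "
from h import *
plan(.541,.06,.06,st=4);print(manip.sense()['joints'])
p,d=manip.capture('wrist');cv2.imwrite('pics/w30.png',p)"
```

```text
t 84.47 pos [0.5433 0.0538 0.1112] jaw 96.8 tilt z [-0.144  0.013 -0.99 ] F [ 0.5  0.1 -1.8] gap 4.49 j7 2.19
n 2 total tool delta cm [-0.57  0.49  5.11] roll 0
[-0.29, 0.25, 2.56] 0.0
[-0.29, 0.25, 2.56] 0.0
[-0.99160677  0.85337102  1.36808648  1.65246891 -0.79544449  1.49722472
  2.19042422]
```

View pics/w30.png

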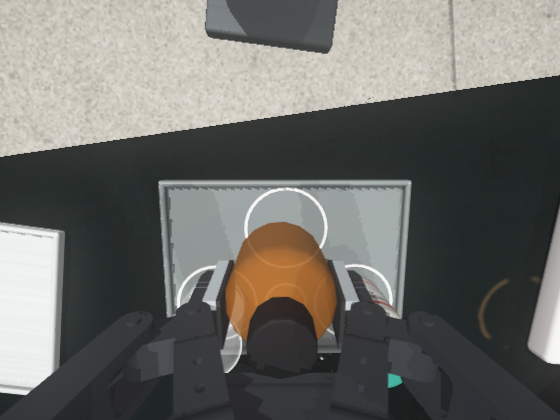

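Emit:
step_arm(
  steps=[
    [0,0.4,1,0,4],
    [-0.1,0.2,1.5,0,4],
    [-0.1,0,1.5,0,4],
    [0,0,0.8,0,4],
    [0,0,0,0,4],
  ],
)

```text
time: 85.15
position: [0.5383, 0.0598, 0.0619]
orientation: [-0.059, 0.996, 0.011, -0.07]
wrist_force: [-0.0, -0.5, -0.5]
finger_gap: 0.526
```

```bash
python3 -c "
from h import *
plan(.538,.06,.03,st=4);print(manip.sense()['joints'])"
```

```text
t 85.15 pos [0.5383 0.0598 0.0619] jaw 96.7 tilt z [-0.141  0.013 -0.99 ] F [-0.  -0.5 -0.5] gap 4.49 j7 2.21
n 1 total tool delta cm [-0.41 -0.07  3.16] roll 0
[-0.41, -0.07, 3.16] 0.0
[-0.99413433  0.89670625  1.32055151  1.71176361 -0.84673657  1.41717716
  2.20831588]
```

Emit:
step_arm(
  steps=[
    [-0.2,0,1.2,0,4],
    [-0.1,0,1,0,4],
    [-0.1,0,0.7,0,4],
    [0,0,0,0,4],
  ],
)

```text
time: 85.65
position: [0.5385, 0.0606, 0.0308]
orientation: [-0.059, 0.996, 0.011, -0.07]
wrist_force: [-0.5, -0.2, -1.3]
finger_gap: 0.527
```

Emit:
step_arm(
  steps=[
    [0,0,0.15,0,4],
  ],
)

```text
time: 85.78
position: [0.5385, 0.0606, 0.0295]
orientation: [-0.059, 0.996, 0.011, -0.07]
wrist_force: [-0.6, -0.0, -1.4]
finger_gap: 0.524
```

Emit:
step_arm(
  steps=[
    [0,0,0.12,0,4],
  ],
)

```text
time: 85.9
position: [0.5384, 0.0605, 0.0285]
orientation: [-0.059, 0.996, 0.011, -0.07]
wrist_force: [-0.3, 0.0, -0.1]
finger_gap: 0.527
```

Emit:
step_arm(
  steps=[
    [0,0,0.12,0,4],
  ],
)

```text
time: 86.02
position: [0.5383, 0.0605, 0.0274]
orientation: [-0.059, 0.996, 0.011, -0.07]
wrist_force: [-0.1, 0.1, -2.0]
finger_gap: 0.531
```

Emit:
step_arm(
  steps=[
    [0,0,0.12,0,4],
  ],
)

```text
time: 86.15
position: [0.5383, 0.0606, 0.0263]
orientation: [-0.06, 0.996, 0.011, -0.069]
wrist_force: [-1.0, 0.1, -0.7]
finger_gap: 0.529
```

Emit:
step_arm(
  steps=[
    [0,0,0.1,0,4],
  ],
)

```text
time: 86.28
position: [0.5381, 0.0606, 0.0253]
orientation: [-0.059, 0.996, 0.011, -0.069]
wrist_force: [0.5, -0.4, -1.3]
finger_gap: 0.528
```

Emit:
step_arm(
  steps=[
    [0,0,0.1,0,4],
  ],
)

```text
time: 86.4
position: [0.538, 0.0606, 0.0243]
orientation: [-0.059, 0.996, 0.011, -0.069]
wrist_force: [-0.0, 0.5, -1.2]
finger_gap: 0.527
```

```bash
python3 -c "
from h import *
plan(.538,.06,.023,st=4)
p,d=manip.capture('scene');cv2.imwrite('pics/s31.png',cv2.resize(p[170:290,200:440],None,fx=3,fy=3,interpolation=cv2.INTER_CUBIC))"
```

```text
t 86.4 pos [0.538  0.0606 0.0243] jaw 96.7 tilt z [-0.139  0.013 -0.99 ] F [-0.   0.5 -1.2] gap 4.5 j7 2.23
n 1 total tool delta cm [-0.01 -0.06  0.13] roll 0
[-0.01, -0.06, 0.13] 0.0
```

View pics/s31.png

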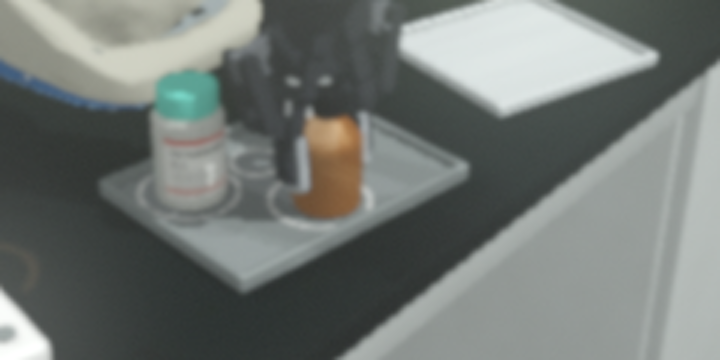

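The gripper is clear of the jar and the bottle is just above its ring. Creep down.

Emit:
step_arm(
  steps=[
    [0,0,0.1,0,4],
  ],
)

```text
time: 86.58
position: [0.5379, 0.0606, 0.0236]
orientation: [-0.06, 0.996, 0.011, -0.069]
wrist_force: [-1.8, 0.9, 9.8]
finger_gap: 0.529
```

Emit:
step_arm(
  steps=[
    [0,0,0.1,0,4],
  ],
)

```text
time: 86.7
position: [0.538, 0.0606, 0.0236]
orientation: [-0.06, 0.996, 0.011, -0.069]
wrist_force: [-4.1, 1.7, 12.3]
finger_gap: 0.528
```

Emit:
step_arm(
  steps=[
    [0,0,0.1,0,4],
  ],
)

```text
time: 86.82
position: [0.538, 0.0606, 0.0236]
orientation: [-0.059, 0.996, 0.011, -0.069]
wrist_force: [-2.6, 1.1, 9.2]
finger_gap: 0.527
```

Emit:
step_arm(
  steps=[
    [0,0,0,0,4.4],
    [0,0,0,0,4.9],
    [0,0,0,0,5.5],
    [0,0,0,0,6.1],
    [0,0,0,0,6.2],
    [0,0,0,0,6.2],
  ],
)

```text
time: 87.58
position: [0.5382, 0.0605, 0.0237]
orientation: [-0.059, 0.996, 0.011, -0.069]
wrist_force: [0.8, 0.5, -0.1]
finger_gap: 0.721
```

Emit:
step_arm(
  steps=[
    [0.15,0,-1,0,6.2],
    [0.3,0,-2,0,6.2],
    [0.5,0,-3,0,6.2],
    [0.5,0,-3.5,0,6.2],
    [0.5,0,-3.5,0,6.2],
    [0.3,0,-2.5,0,6.2],
    [0,0,0,0,6.2],
  ],
)

```text
time: 88.45
position: [0.5377, 0.0534, 0.1935]
orientation: [-0.058, 0.996, 0.011, -0.066]
wrist_force: [0.4, -0.7, -0.9]
finger_gap: 0.726
```

```bash
python3 -c "
from h import *
plan(.5,.06,.25,st=4);print(manip.sense()['joints'])
c=manip.get_calibration('wrist')
p,d=manip.capture('wrist');cv2.imwrite('pics/w32.png',p)
cv2.imwrite('pics/w32r.png',rect(c,p,.48,.69,-.05,.18,.006,.4))
p,d=manip.capture('scene');cv2.imwrite('pics/s32.png',p)"
```

```text
t 88.45 pos [0.5377 0.0534 0.1935] jaw 96.6 tilt z [-0.133  0.014 -0.991] F [ 0.4 -0.7 -0.9] gap 6.2 j7 2.15
n 2 total tool delta cm [ 4.37  1.25 -5.08] roll 0
[2.19, 0.63, -2.54] 0.0
[2.19, 0.63, -2.54] 0.0
[-1.03219679  0.76805236  1.45646204  1.57864808 -0.7182421   1.61144398
  2.14770977]
```

View pics/w32r.png

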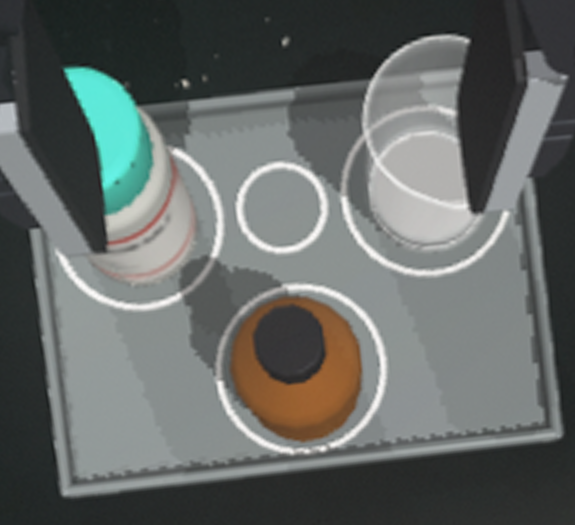

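View pics/s32.png

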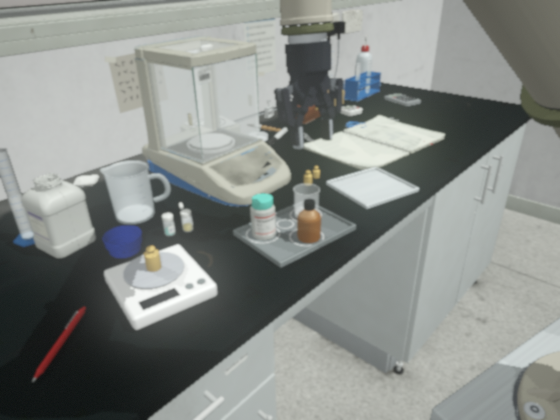

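The scene view shows the weight on the pan (153,262) and the jar, bottle and beaker upright in the storage tray. The side tray is empty and the gripper is clear. I'll check positions from the top camera before handing in.

```bash
python3 -c "
from h import *
p,d=manip.capture('top');P=cloud('top',d)
def top(n,x,y,z0,z1,r):
    m=(np.hypot(P[...,0]-x,P[...,1]-y)<r)&(P[...,2]>z0)&(P[...,2]<z1);q=P[m]
    print(n,len(q),q.mean(0).round(4) if len(q) else '')
top('jar',.6,.125,.075,.1,.03);top('beaker',.615,.01,.06,.085,.04);top('flaskcap',.54,.06,.075,.1,.025);top('weight',.57,.356,.06,.09,.03)
cv2.imwrite('pics/t33.png',p)"
```

```text
jar 0 
beaker 0 
flaskcap 0 
weight 87 [0.5714 0.3533 0.0696]
```

View pics/t33.png

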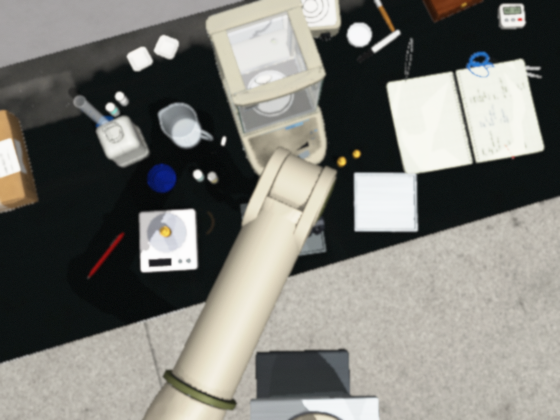

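```bash
python3 -c "
from station import manip
s=manip.sense();print(s['time'],s['wrist_force']);print(manip.close_job())"
```

```text
88.6 [ 0.2411699  -0.02669988 -0.2471111 ]
the job is handed in; nothing more can be done
None
```

The job is done and handed in at 88.6 s. I moved the bottle, jar and beaker to the side tray so all three stood there together. I then stood the brass weight on the scale pan and put the beaker, jar and bottle back on their own rings.

**Last checks:**

| Item | Check | Result |
|---|---|---|
| Weight | rectified wrist view | about 1 mm from the pan centre |
| Weight | final top-camera depth | about 2–4 mm from the pan centre |
| Beaker | wrist view after release | centred on its ring within about 1 mm |
| Jar | wrist view after release | within about 2 mm of its ring centre |
| Bottle | wrist view after release | wholly inside its ring, but 5–6 mm toward the front |
| Everything | scene camera | all upright, side tray empty |
| Gripper | wrist force | about zero, gripper clear |

**What went less well:**
- **Tool tilt:** the tool slowly drifted from vertical, up to about 8°, and the moves could not correct it directly. One push to the arm's reach limit took most of it out early on, but it built up again. Objects were gripped with the jaws across the tilt where that mattered, so they still stood upright.
- **Bottle off centre:** I set the bottle forward on purpose, to keep the tilted gripper clear of the jar.
- **First set-down too hard:** the bottle's first set-down on the side tray reached about 44 N at the wrist. I then used smaller steps, and later set-downs stayed near 10–12 N.
- **Top camera blocked:** the arm hid the storage tray in the final top view, so the jar, beaker and bottle were confirmed only by the wrist and scene cameras.

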